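# Lock the jam nut of an end stop against its set nut

### The job

Lock the two nuts on the stud of the end stop. Slide the open-ended spanner flat along the base plate onto the lower nut, so that its handle lies beside the brass peg that keeps it from turning; let go of it, turn the upper nut clockwise (seen from above) until it goes stiff, and tighten it to about 0.5 N m, never as much as 1 N m. The lower nut must keep its setting, but for the spanner's play: leave the spanner on it at the end, and leave the timer, the marker and the tin where they are.

Things in the scene. Friction and masses are not known exactly. Their poses are not given: they have to be found in the camera images.
- end_stop: Fixed grey base plate, 222 x 96 x 12 mm thick, with an upright threaded stud (20 mm diameter, top 62 mm above the worktop) that carries the two nuts. Origin on the worktop, on the stud's axis; z up. The plate reaches from 170 mm behind the stud (-x side) to 52 mm in front of it (+x side), 48 mm to each side (y)
- brace_peg (a point): Centre of the top of the fixed upright brass peg on the plate: 14 mm diameter, top 34 mm above the worktop, axis at x = -150, y = +18 mm in end_stop. With the spanner on the lower nut and its handle along -x of end_stop, the handle passes the peg on the peg's -y side with 3 mm to spare, and the peg stops it when the upper nut is tightened
- lower_nut (a point): Centre of the lower nut (dark hexagon, 30 mm across flats, 16 mm high, resting on the plate, 12 to 28 mm above the worktop), half-way up it. Two flats are parallel to this point's x axis, which at the start is the x axis of end_stop. Turns stiffly on the stud (about 0.1 N m) if nothing holds it
- set_nut (a joint): Turn of the lower nut from its setting, rad, positive clockwise from above; 0 at the start. A spanner on it and stopped by the peg lets it turn 0.15 to 0.27 by its play
- upper_nut (a point): Centre of the upper (jam) nut: bright hexagon, 30 mm across flats, 14 mm high, 30 to 44 mm above the worktop, on a 2 mm brass washer. Two flats are parallel to this point's x axis. It turns about the stud without moving up or down noticeably: clockwise at first easily (0.06 N m) for an unknown 0.3 to 0.9 rad, then it goes stiff
- jam_washer (a joint): How tight the upper nut is: the small angle, rad, by which it has been tightened after going stiff. 0 while it turns easily. Grows by 0.01 for each 0.04 N m over 0.25 N m (0.06 at 0.5 N m, 0.19 at 1 N m); let go, the nut keeps it up to 0.0625 and springs back to that from more. Its reading is noisy by about 0.015, so the torque felt at the wrist is the better guide
- spanner_jaw (a point): Centre of the open jaw of the loose aluminium open-ended spanner, half-way up its 10 mm thickness. x points out of the mouth, away from the handle; z up. Jaw 32 mm wide inside, 56 mm outside; prongs reach 18 mm in front of this point and flare open at their tips. The jaw's bottom, 18.5 mm behind this point, meets the nut's corner when this point is 1 mm past the nut's axis
- spanner_grip (a point): Where to grip the spanner: on its straight shank, 62 mm behind the jaw's centre, half-way up its thickness; the shank is 16 mm wide (y) and 10 mm thick (z), x points to the jaw. The spanner weighs 0.25 kg and its handle ends 183 mm behind the jaw's centre
- timer: Light grey pocket laboratory timer, 128 x 58 x 18 mm, a bystander
- marker: Grey marker with a red cap, 128 mm long, a bystander
- tin: White round sample tin, 69 mm diameter, 44 mm high, a bystander

How it is judged (in metres and radians):
On the way, in this order (a step that is already met when the one before it is completed fails the run):
1. the spanner is on the lower nut, down on the base plate, the upper nut not yet tightened (horizontal distance between spanner_jaw and lower_nut below 0.007 m and z of spanner_jaw in the frame of end_stop below 0.022 m and value of joint jam_washer below 0.015 rad), for 0.2 s.
2. the upper nut has been tightened with the spanner on the lower nut (horizontal distance between spanner_jaw and lower_nut below 0.007 m and value of joint jam_washer above 0.03 rad), for 0.2 s.
At the end, for the whole second after the job is handed in: The upper nut has been tightened by 0.03 to 0.19 rad after going stiff (0.37 to 1 N m), the lower nut is within 0.35 rad of its setting, and the spanner lies at rest on the base plate with its jaw's centre within 7 mm of the lower nut's axis (all of step 2 and z of spanner_jaw in the frame of end_stop below 0.022 m and value of joint jam_washer below 0.19 rad and value of joint set_nut between -0.35 and 0.35 rad and linear speed of hold_spanner below 0.02 m/s); the robot touches nothing.
It fails at once if the lower nut is turned more than 0.4 rad from its setting (value of joint set_nut above 0.4 rad or value of joint set_nut below -0.4 rad).
It fails at once if the upper nut is overtightened, with more than 1 N m (0.19 rad after going stiff) (value of joint jam_washer above 0.19 rad).
It fails at once if a bystander is shifted by more than 20 mm (distance of any of timer, marker, tin from where it was at the start of the episode above 0.02 m).
It also fails if it takes over 69 s, if anything falls off the work surface, if the arm or the gripper's body presses on something with over 40 N, if the wrist force passes 120 N, or if a joint passes its speed limit or range.

### The arm

A 6-joint arm with a two-finger parallel gripper is mounted at the origin on a cart in front of the work surface, level with it; the furniture and walls round the work are solid. World frame = base frame: x ahead of the robot, y to its left, z up, the work surface at z = 0. Lengths are in m, angles in degrees, forces in N, time in s.
With the tool pointing down it reaches from about 0.25 to 0.725 m from the base axis. Payload 9.7 kg.
Tool frame: the origin (TCP) lies at the very end of the fingers, on their centre line; the grasp point (between the pads) lies 19 mm behind it; x points along the fingers, z is the direction in which the jaws open and shut, and the axes are right-handed (so a half turn about x gives the same grasp; the last joint's range is limited). The gripper opens to 85 mm and grips with 20 to 120 N. Pads are 22 mm wide; open, the fingers measure 114 mm over their backs; the gripper's body (76 mm by 85 mm) begins 54 mm behind the grasp point. The pads swing forward as they close: fully open they stand 13 mm farther back than shut.
Start: joints at [64.572, 4.979, 10.078, 95.1, 0, 90], TCP at [0.236, 0.497, 0.231] pointing down, gripper open.
Joint ranges: [-179.16, 179.16], [-48.56, 103.87], [-65.8, 70.77], [-126.05, 130.52], [-82.76, 87.17], [-180, 180]. Speed limits (degrees/s): [127.2, 127.2, 147.25, 180, 180, 180].

### API

Orientations are given as [roll, pitch, yaw] about the fixed x, y, z axes, in that order (R = Rz(yaw) Ry(pitch) Rx(roll)).
In Python, from workcell import sensors, vision, job_done gives the robot as it stands.
- The arm moves only by the tool carry_out, never from a script. Its argument "increments" is a list of rows, each a list of 7 numbers: the turn, a rotation vector about the tool's x, y, z in degrees, then the shift along the tool's x, y, z in mm, then the opening in per cent of the stroke, from 0 (shut) to 100 (fully open). A call has 1 to 12 rows; each row shifts and turns the commanded pose from where the row before left it, along the tool's axes as they then stand; what a row does not reach is not made up. A row lasts 1/8 s, in which the tool goes at most 62.5 mm and 10.7 degrees, less where a joint would pass 70% of its speed; a pose out of reach is approached as far as the arm can. A call is refused whole if a number of a shift passes 62.5 or a number of a turn 10.7, either way. A call with a gripper value outside its range is refused whole. The fingers move at their own pace and stop on an object; "squeeze" is the grip in N (left out, the last holds). Time passes only in rows, so rows that do not move let the fingers close. It gives the time, the measured TCP pose, the force and the opening at its end, in the units of the state.
- sensors.get_obs(): the state, without advancing time (a new reading comes with each control period).
- vision.camera(name): name is "side" or "top"; returns the picture (420x560x3 uint8, red, green, blue); there is no depth.
- vision.calibration(name): a dict with "camera_matrix" (3x3 intrinsics, pixels), "dist" ([k1, k2, p1, p2, k3] as OpenCV has them; the pictures are not rectified), "extrinsics" (4x4, takes a point from world to camera coordinates). Camera axes: x right, y up, looking along -z (the intrinsics and any distortion apply to the point x, -y, -z); pixel columns grow to the right and rows downward; lengths in m; the calibration is good to about 2 mm. A picture is of the moment at which its call begins. calibration takes no time and is no camera call.
- job_done(): hands the job in, once; it reports no verdict.
The state is a dict: "time": time; "q": joint angles; "qd": joint speeds; "joint_efforts": joint torques, N m; "ee_pos": TCP position; "tcp_rot": TCP orientation; "wrist_force": force on the tool from outside, world axes, zero at the start; "torque": the same for the moment, N m; "opening": finger opening in m.
Only numpy, scipy, OpenCV 4.12 (cv2) and the standard library are available. Lean on these libraries where they do the work, as an engineer would, in place of code of your own. Each camera call takes 0.05 s, during which the arm holds its last target.

## Working session

There is one attempt and no reset: what is moved stays moved. The work goes in short steps, Python scripts to look and compute and a tool call to move; the robot and the scene stay as the last step left them, time stands still between calls to the robot, and variables do not carry over. Pictures are saved under pics/ and viewed, and the job is handed in when it is done.

Besides the shell and the picture viewer there is one more tool, called after "Emit:" by a JSON object that holds its "method" and its "body". carry_out: Moves the arm, as the interface text tells. Its arguments: {"type":"object","properties":{"increments":{"type":"array"},"squeeze":{"type":"number"}},"required":["increments"]}

```bash
mkdir -p pics; python3 - <<'E'
from workcell import sensors, vision
import cv2
print(sensors.get_obs())
for n in("side","top"):
    im=vision.camera(n); cv2.imwrite(f"pics/{n}0.png",im[:,:,::-1]); 
    c=vision.calibration(n); print(n,c)
E
```

```text
{'time': 0.0, 'q': array([6.45726859e+01, 5.01403661e+00, 1.00337070e+01, 9.50977830e+01,
       6.83145207e-04, 8.99986283e+01]), 'qd': array([-0.00378857, -0.07983942,  0.11874655, -0.02561463,  0.01880426,
       -0.04679517]), 'joint_efforts': array([-4.86899255e-03, -5.20392001e+01,  4.64801323e+01,  1.65352109e-02,
       -1.78786404e-04, -7.67221422e-06]), 'ee_pos': array([0.23605489, 0.49652734, 0.23054819]), 'tcp_rot': array([ 179.49755286,   89.92188439, -115.92839002]), 'wrist_force': array([ 0.22801528, -0.36809354, -0.21793582]), 'torque': array([ 0.01668481, -0.00155417,  0.0359755 ]), 'opening': 0.08549597749678173}
side {'camera_matrix': array([[467.16084124,   0.        , 277.62526387],
       [  0.        , 467.16084124, 203.32855249],
       [  0.        ,   0.        ,   1.        ]]), 'dist': array([-0.02795973,  0.        ,  0.        ,  0.        ,  0.        ]), 'extrinsics': array([[ 0.99526799, -0.09706598,  0.00445293, -0.5865915 ],
       [ 0.05126115,  0.56343462,  0.82456881,  0.00719909],
       [-0.08254651, -0.82043868,  0.56574415, -1.49739285],
       [ 0.        ,  0.        ,  0.        ,  1.        ]])}
top {'camera_matrix': array([[424.91732991,   0.        , 280.55346944],
       [  0.        , 424.91732991, 205.45173781],
       [  0.        ,   0.        ,   1.        ]]), 'dist': array([0.03622557, 0.        , 0.        , 0.        , 0.        ]), 'extrinsics': array([[ 0.00144525, -0.99983399,  0.01816303, -0.15344516],
       [ 0.98232974,  0.00481875,  0.1870964 , -0.57529263],
       [-0.18715286,  0.01757169,  0.98217363, -1.36596769],
       [ 0.        ,  0.        ,  0.        ,  1.        ]])}
```

View pics/side0.png

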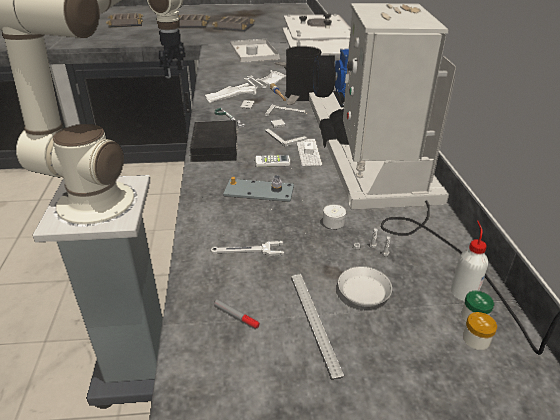

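View pics/top0.png

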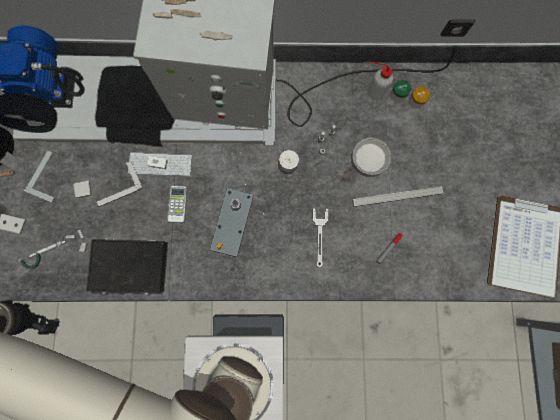

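```bash
cat > h.py <<'E'
import numpy as np, cv2
from workcell import sensors, vision
from scipy.spatial.transform import Rotation as R
F=np.diag([1,-1,-1.])
def cam(n):
    c=vision.calibration(n); E=c["extrinsics"]; return c["camera_matrix"],c["dist"],F@E[:3,:3],F@E[:3,3]
def proj(n,P):
    K,d,Rm,t=cam(n); return cv2.projectPoints(np.atleast_2d(np.float64(P)),cv2.Rodrigues(Rm)[0],t,K,d)[0][:,0]
def back(n,uv,z):
    K,d,Rm,t=cam(n); p=cv2.undistortPoints(np.float64(uv).reshape(-1,1,2),K,d)[:,0]
    r=np.c_[p,np.ones(len(p))]@Rm; o=-Rm.T@t
    return o+r*((z-o[2])/r[:,2])[:,None]
def crop(n,im,u0,v0,w,h,s,name):
    c=cv2.resize(im[v0:v0+h,u0:u0+w,::-1],None,fx=s,fy=s,interpolation=cv2.INTER_CUBIC); cv2.imwrite("pics/"+name,c)
E
python3 - <<'E'
import cv2
from h import *
t=cv2.imread("pics/top0.png")[:,:,::-1]; s=cv2.imread("pics/side0.png")[:,:,::-1]
crop("top",t,200,180,140,100,5.5,"t0a.png"); crop("side",s,200,165,100,100,6,"s0a.png")
print(back("top",[[235,204],[320,220],[320,265]],[.04,.005,.005]))
E
```

```text
[[ 0.58300432  0.00198122  0.04      ]
 [ 0.53501841 -0.28869875  0.005     ]
 [ 0.38123495 -0.28615664  0.005     ]]
```

View pics/t0a.png

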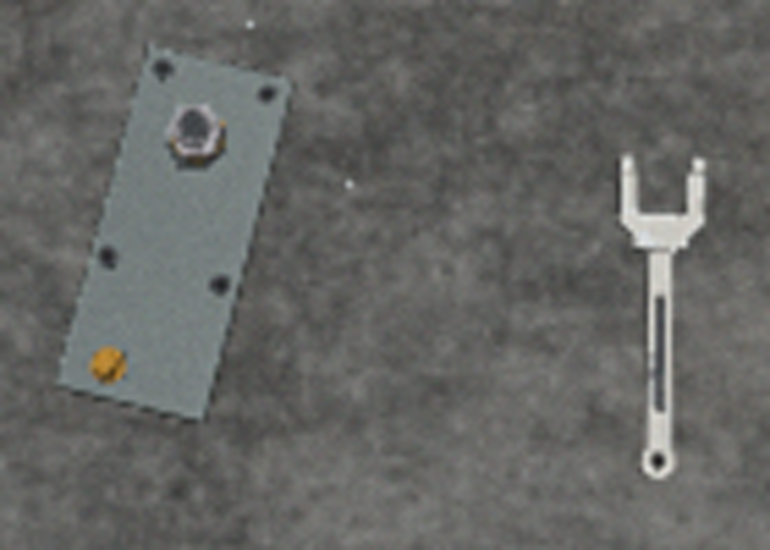

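View pics/s0a.png

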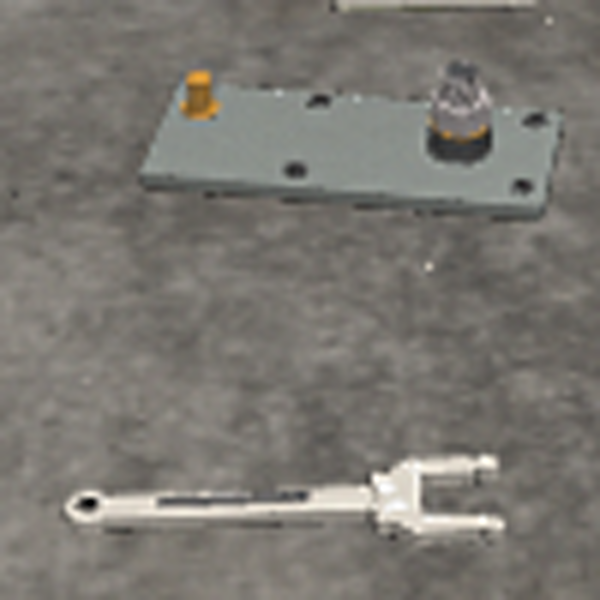

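```bash
cat > fit0.py <<'E'
from h import *
from scipy.optimize import least_squares
def cu(p,u0,v0,s): return (np.float64(p)+.5)/s-.5+[u0,v0]
T=lambda p:cu(p,200,180,5.5); S=lambda p:cu(p,200,165,6)
pl=np.array([[52,48,12],[52,-48,12],[-170,-48,12],[-170,48,12],[-150,18,34],[0,0,62]])/1e3
tu=T([[150,43],[292,82],[205,419],[58,383],[109,358],[195,122]])
su=S([[185,82+5],[560,115],[543,207],[145,178],[199,76],[461,66]])
# order for side: which corners: far-left=(-170,+48), far-right=(52,48), near-right=(52,-48), near-left
su=su[[1,2,3,0,4,5]]
def W(p,P):
    c,s=np.cos(p[2]),np.sin(p[2]); return np.c_[p[0]+c*P[:,0]-s*P[:,1],p[1]+s*P[:,0]+c*P[:,1],P[:,2]]
def fit(P,obs,p0):
    f=lambda p:np.concatenate([(proj(n,W(p,P))-o).ravel() for n,o in obs])
    r=least_squares(f,p0); return r.x,r.fun.reshape(-1,2).round(1)
for o in([("top",tu)],[("side",su)],[("top",tu),("side",su)]):
    x,f=fit(pl,o,[.58,0,0]); print(x[:2].round(4),np.degrees(x[2]).round(2),f.tolist())
# spanner: centre of jaw bottom edge etc: prong outer tips, handle end
ot=T([[663,160],[657,480],[663,213]])
print(back("top",ot,.01))
print(back("side",S([[497,494],[66,507],[418,499]]),.008))
E
python3 fit0.py
```

```text
[5.862e-01 1.000e-04] -13.46 [[-0.2, -0.3], [0.8, -0.9], [0.4, 0.4], [-0.5, 0.2], [-0.4, 0.5], [-0.0, 0.0]]
[ 0.5858 -0.0041] -13.4 [[1.1, -0.5], [0.7, -0.1], [-1.0, -0.7], [-1.1, -0.8], [0.1, 0.5], [0.3, 1.1]]
[ 0.586  -0.0009] -13.45 [[0.1, -0.2], [1.1, -0.9], [0.7, 0.4], [-0.2, 0.3], [-0.1, 0.5], [0.3, 0.1], [1.0, -1.0], [0.6, -0.6], [-0.9, -1.3], [-1.1, -1.3], [0.1, -0.0], [0.3, 0.6]]
[[ 0.57379417 -0.28924695  0.01      ]
 [ 0.37476837 -0.28228474  0.01      ]
 [ 0.54009359 -0.28870309  0.01      ]]
[[ 0.57425723 -0.2921575   0.008     ]
 [ 0.37534581 -0.28331069  0.008     ]
 [ 0.53745339 -0.29238653  0.008     ]]
```

```bash
cat >> h.py <<'E'
def plan(p,phi,nr=None,ns=None):
    """p target TCP, phi world yaw deg of tool z (mod 180), tool down"""
    o=sensors.get_obs(); Rm=R.from_euler("xyz",o["tcp_rot"],degrees=True)
    c,s=np.cos(np.radians(phi)),np.sin(np.radians(phi))
    z=np.array([c,s,0]);x=np.array([0,0,-1.]);y=np.cross(z,x)
    best=None
    for k in(1,-1):
        T=R.from_matrix(np.c_[x,k*y,k*z]); rv=(Rm.inv()*T).as_rotvec(degrees=True)
        if best is None or np.linalg.norm(rv)<np.linalg.norm(best[0]): best=(rv,T)
    rv,T=best; d=np.array(p)-o["ee_pos"]
    zz=Rm.as_matrix()[:,2]
    print("t",round(o["time"],2),"q",o["q"].round(1),"pos",o["ee_pos"].round(4),"zyaw",np.degrees(np.arctan2(zz[1],zz[0])).round(2))
    print("F",o["wrist_force"].round(1),"M",o["torque"].round(2),"open",o["opening"].round(4))
    print("rot",rv.round(2),"shift before rot",(Rm.inv().apply(d)*1e3).round(1),"after rot",(T.inv().apply(d)*1e3).round(1))
E
python3 -c "
from h import *
plan([.4948,-.2868,.12],87.8)"
```

```text
t 0.1 q [64.6  5.  10.  95.1  0.  90. ] pos [0.2361 0.4965 0.2307] zyaw 64.57Traceback (most recent call last):
  File "<string>", line 3, in <module>
    plan([.4948,-.2868,.12],87.8)
    ~~~~^^^^^^^^^^^^^^^^^^^^^^^^^
  File "h.py", line 27, in plan
    print("F",o["wrist_force"].round(1),"M",o["torque"].round(2),"open",o["opening"].round(4))
                                                                        ^^^^^^^^^^^^^^^^^^
AttributeError: 'float' object has no attribute 'round'
```

```bash
sed -i 's/o\["opening"\].round(4)/round(o["opening"],4)/' h.py; python3 -c "
from h import *
plan([.4948,-.2868,.12],87.8)"
```

```text
t 0.1 q [64.6  5.  10.  95.1  0.  90. ] pos [0.2361 0.4965 0.2307] zyaw 64.57
F [-0.6 -0.9  0.4] M [-0.03 -0.06  0.01] open 0.0853
rot [-2.323e+01 -7.000e-02 -1.000e-02] shift before rot [ 111.4 -570.  -596.2] after rot [ 110.7 -288.6 -772.8]
```

Emit:
{"method": "carry_out", "body": {"increments": [[-7.75,0,0,0,0,0,50],[-7.75,0,0,0,0,0,50],[-7.73,0,0,0,0,0,50],[0,0,0,0,-18,-48.3,50],[0,0,0,0,-18,-48.3,50],[0,0,0,0,-18,-48.3,50],[0,0,0,0,-18,-48.3,50],[0,0,0,0,-18,-48.3,50],[0,0,0,0,-18,-48.3,50],[0,0,0,0,-18,-48.3,50],[0,0,0,0,-18,-48.3,50],[0,0,0,0,-18,-48.3,50]]}}

```text
time: 1.6
ee_pos: [0.3815, 0.0545, 0.2312]
tcp_rot: [-73.4, 90.0, 14.4]
wrist_force: [0.5, 0.6, -0.2]
opening: 0.0425
```

Emit:
{"method": "carry_out", "body": {"increments": [[0,0,0,0,-18,-48.3,50],[0,0,0,0,-18,-48.3,50],[0,0,0,0,-18,-48.3,50],[0,0,0,0,-18,-48.3,50],[0,0,0,0,-18,-48.3,50],[0,0,0,20,-18,-48.3,50],[0,0,0,45,-18,-48.3,50],[0,0,0,45,0,0,50],[0,0,0,0,0,0,50]]}}

```text
time: 2.72
ee_pos: [0.4908, -0.2816, 0.1213]
tcp_rot: [61.6, 89.6, 149.3]
wrist_force: [-0.2, 0.1, 0.1]
opening: 0.0426
```

```bash
python3 -c "
from h import *
plan([.4948,-.2868,.002],87.8)
im=vision.camera('top');crop('top',im,220,160,140,100,5.5,'t1.png')
im=vision.camera('side');crop('side',im,190,150,130,110,6,'s1.png')"
```

```text
t 2.73 q [-29.8   6.8  -0.1  83.5   0.  -27.6] pos [ 0.4908 -0.2816  0.1213] zyaw 87.76
F [-0.2  0.1  0.1] M [-0.    0.01  0.02] open 0.0426
rot [-0.04  0.21 -0.38] shift before rot [119.2  -5.   -5.5] after rot [119.3  -4.2  -5.1]
```

View pics/t1.png

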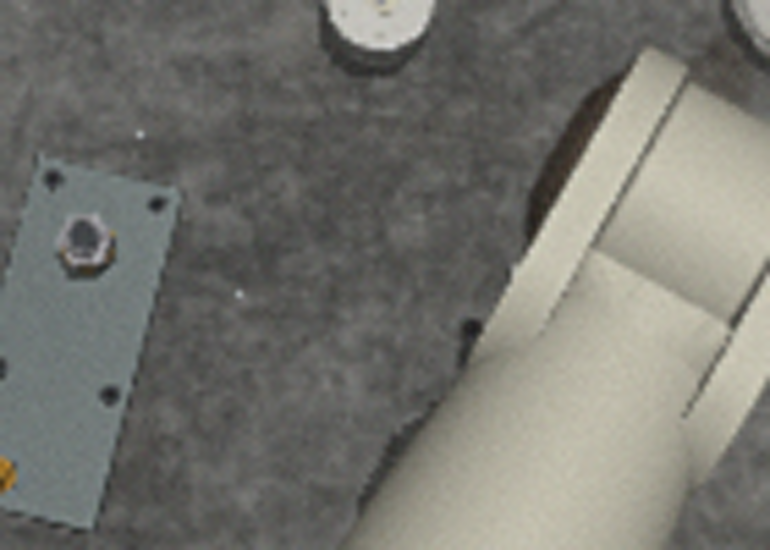

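View pics/s1.png

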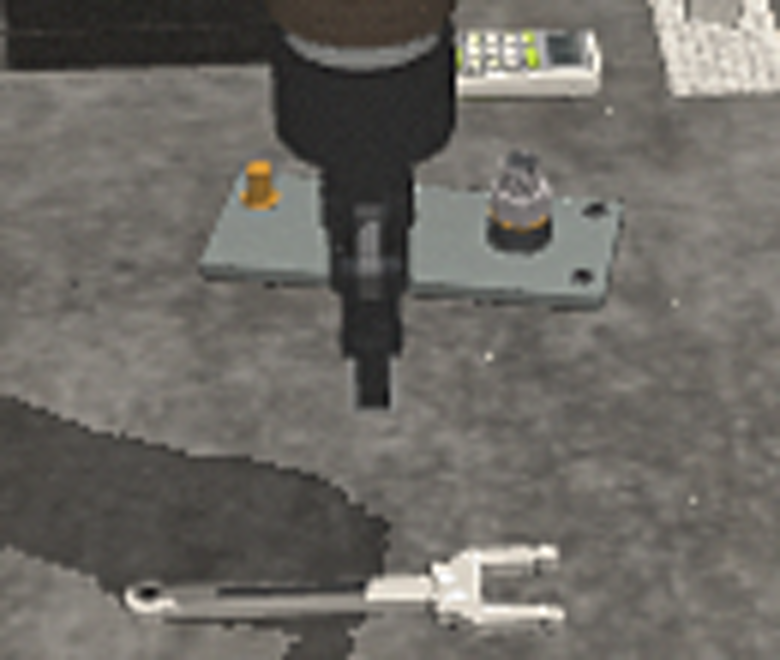

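Emit:
{"method": "carry_out", "body": {"increments": [[0,0,0,0,-4.2,-5.2,50],[0,0,0,40,0,0,50],[0,0,0,40,0,0,50],[0,0,0,20,0,0,50],[0,0,0,13,0,0,50],[0,0,0,5,0,0,50],[0,0,0,0,0,0,50]]}}

```text
time: 3.7
ee_pos: [0.4974, -0.2879, 0.008]
tcp_rot: [-117.8, 89.9, -30.0]
wrist_force: [-0.7, -0.1, 0.6]
opening: 0.0427
```

```bash
python3 -c "
from h import *
plan([.4948,-.2868,.002],87.8)
im=vision.camera('side');crop('side',im,190,150,130,110,6,'s2.png')"
```

```text
t 3.7 q [-30.1   9.9  -9.3  70.7   0.  -27.9] pos [ 0.4974 -0.2879  0.008 ] zyaw 87.81
F [-0.7 -0.1  0.6] M [-0.05 -0.01  0.02] open 0.0427
rot [ 0.01 -0.03  0.06] shift before rot [6.  2.7 1. ] after rot [6.  2.6 1. ]
```

View pics/s2.png

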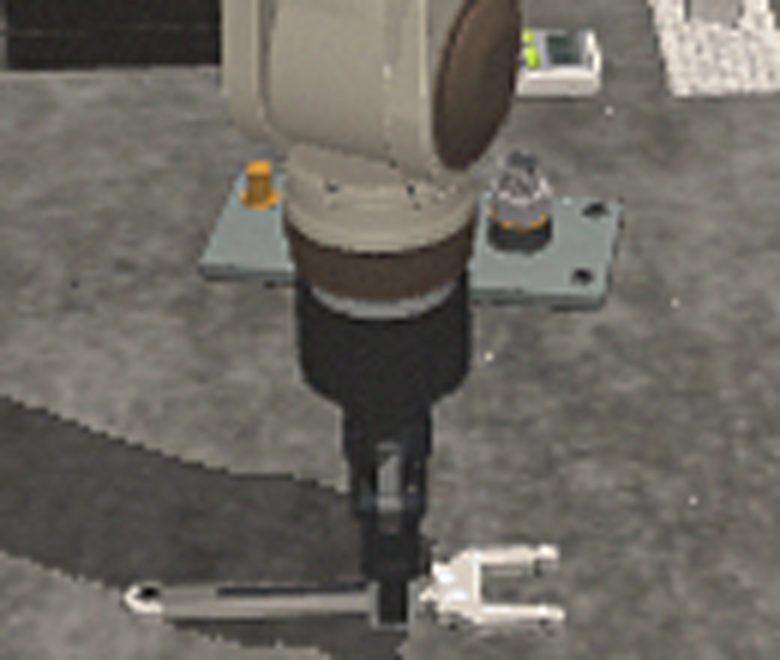

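Emit:
{"method": "carry_out", "body": {"increments": [[0,0,0,0,1,1,50],[0,0,0,0,0,0,50],[0,0,0,0,0,0,50]]}}

```text
time: 4.12
ee_pos: [0.496, -0.2867, 0.0074]
tcp_rot: [-117.7, 90.0, -29.9]
wrist_force: [-0.2, 0.2, -0.1]
opening: 0.0428
```

```bash
python3 -c "
from h import *
plan([.4948,-.2868,.002],87.8)"
```

```text
t 4.12 q [-30.    9.8  -9.5  70.7   0.  -27.8] pos [ 0.496  -0.2867  0.0074] zyaw 87.8
F [-0.2  0.2 -0.1] M [-0.02 -0.02  0.01] open 0.0428
rot [ 0.   -0.01  0.02] shift before rot [ 5.4  1.2 -0.2] after rot [ 5.4  1.2 -0.2]
```

Emit:
{"method": "carry_out", "body": {"increments": [[0,0,0,5,1,0,50],[0,0,0,0,0,0,50],[0,0,0,0,0,0,0],[0,0,0,0,0,0,0],[0,0,0,0,0,0,0],[0,0,0,0,0,0,0]], "squeeze": 60}}

```text
time: 4.88
ee_pos: [0.495, -0.2867, 0.0025]
tcp_rot: [-125.0, 90.0, -37.2]
wrist_force: [-0.9, 0.2, 3.7]
opening: 0.014
```

```bash
python3 -c "
from h import *
plan([.4948,-.2868,.08],87.8)"
```

```text
t 4.88 q [-30.1   9.8 -10.   70.1  -0.  -27.9] pos [ 0.495  -0.2867  0.0025] zyaw 87.8
F [-0.9  0.2  3.7] M [ 0.01  0.22 -0.01] open 0.014
rot [ 0.   -0.01  0.02] shift before rot [-77.5   0.2  -0.1] after rot [-77.5   0.2  -0.1]
```

Emit:
{"method": "carry_out", "body": {"increments": [[0,0,0,-10,0,0,0],[0,0,0,-35,0,0,0],[0,0,0,-40,0,0,0],[5.6,0,0,0,0,0,0],[5.65,0,0,0,0,0,0],[0,0,0,0,0,0,0]]}}

```text
time: 5.62
ee_pos: [0.4949, -0.2866, 0.0874]
tcp_rot: [65.9, 90.0, 142.5]
wrist_force: [-0.4, 0.6, -2.5]
opening: 0.014
```

```bash
python3 -c "
from h import *
plan([.4771,.0250,.086],76.55)"
```

```text
t 5.62 q [-30.1   7.6  -3.   79.4   0.  -16.7] pos [ 0.4949 -0.2866  0.0874] zyaw 76.59
F [-0.4  0.6 -2.5] M [-0.01 -0.01  0.04] open 0.014
rot [ 0.04  0.   -0.01] shift before rot [  1.4  89.6 298.9] after rot [  1.4  89.8 298.9]
```

Emit:
{"method": "carry_out", "body": {"increments": [[0,0,0,0,12.8,42.7,0],[0,0,0,0,12.8,42.7,0],[0,0,0,0,12.8,42.7,0],[0,0,0,0,12.8,42.7,0],[0,0,0,0,12.8,42.7,0],[0,0,0,0,12.8,42.7,0],[0,0,0,0,12.8,42.7,0],[0,0,0,0,0,0,0],[0,0,0,0,0,0,0],[0,0,0,0,0,0,0]]}}

```text
time: 6.88
ee_pos: [0.4773, 0.0241, 0.0872]
tcp_rot: [160.6, 90.0, -122.9]
wrist_force: [-0.0, -0.1, -2.5]
opening: 0.0135
```

```bash
python3 -c "
from h import *
plan([.4771,.0250,.060],76.55)
im=vision.camera('top');crop('top',im,190,170,100,100,6,'t3.png')
im=vision.camera('side');crop('side',im,190,140,130,100,6,'s3.png')"
```

```text
t 6.88 q [  2.9  -5.2 -16.1  79.2  -0.   16.4] pos [0.4773 0.0241 0.0872] zyaw 76.52
F [-0.  -0.1 -2.5] M [ 0.    0.04 -0.  ] open 0.0135
rot [-0.03 -0.01 -0.  ] shift before rot [27.2  0.5  0.9] after rot [27.2  0.5  0.8]
```

View pics/t3.png

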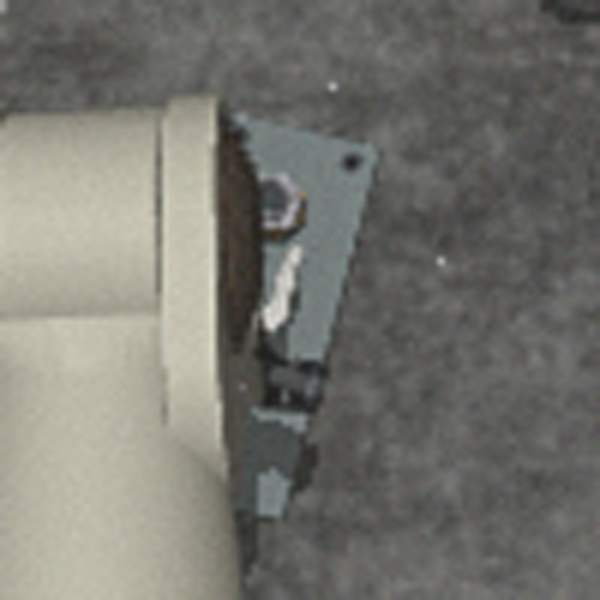

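View pics/s3.png

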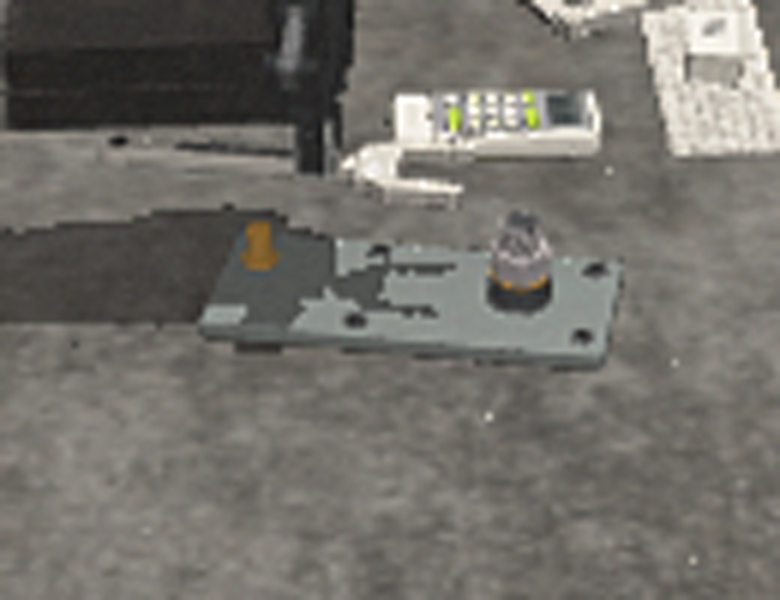

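Emit:
{"method": "carry_out", "body": {"increments": [[0,0,0,20,0,0.8,0],[0,0,0,20,0,0,0],[0,0,0,20,0,0,0],[0,0,0,7,0,0,0],[0,0,0,0,0,0,0],[0,0,0,0,0,0,0]]}}

```text
time: 7.72
ee_pos: [0.478, 0.0256, 0.0211]
tcp_rot: [-74.7, 89.9, 1.8]
wrist_force: [0.8, 0.0, -2.0]
opening: 0.0141
```

```bash
python3 -c "
from h import *
plan([.4771,.0250,.0145],76.55)
im=vision.camera('top');crop('top',im,210,170,70,80,7,'t4.png')
im=vision.camera('side');crop('side',im,210,160,100,60,7.5,'s4.png')"
```

```text
t 7.72 q [  3.1  -3.5 -21.8  71.6  -0.   16.5] pos [0.478  0.0256 0.0211] zyaw 76.54
F [ 0.8  0.  -2. ] M [-0.01  0.02  0.04] open 0.0141
rot [-0.01  0.02  0.07] shift before rot [ 6.6  0.8 -0.8] after rot [ 6.6  0.8 -0.8]
```

View pics/t4.png

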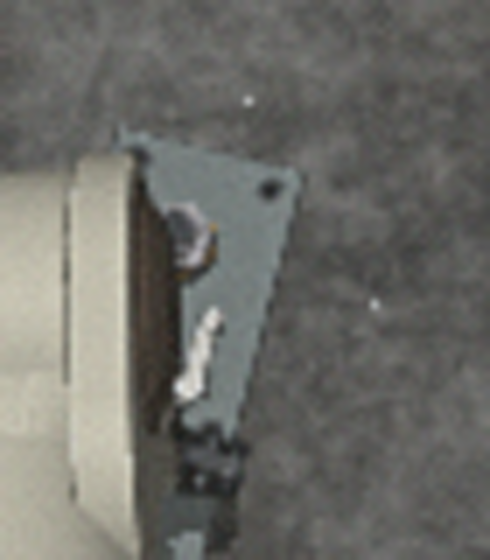

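View pics/s4.png

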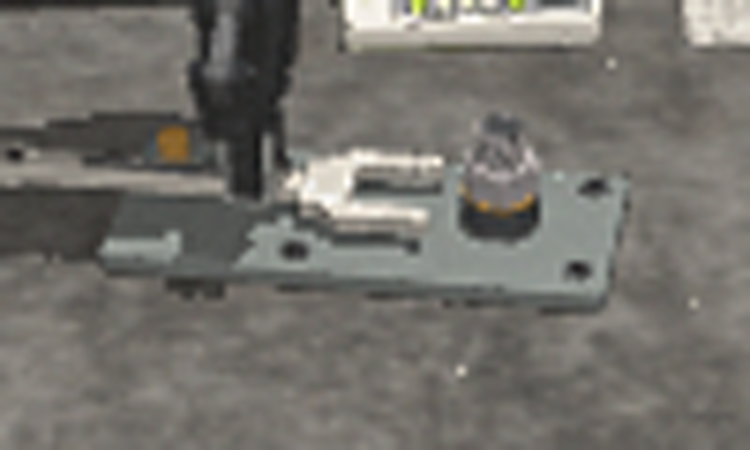

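```bash
cat > ov.py <<'E'
import sys
from h import *
def overlay(tag,jaw=None,zb=.0186):
    o=sensors.get_obs(); zz=R.from_euler("xyz",o["tcp_rot"],degrees=True).as_matrix()[:,2]
    ph=np.arctan2(zz[1],zz[0])-np.pi/2
    if jaw is None: jaw=o["ee_pos"][:2]+.062*np.array([np.cos(ph),np.sin(ph)])
    def W(x,y,th,P): c,s=np.cos(th),np.sin(th); P=np.array(P)/1e3; return np.c_[x+c*P[:,0]-s*P[:,1],y+s*P[:,0]+c*P[:,1],P[:,2]]
    zt=zb*1e3+10
    sp=W(jaw[0],jaw[1],ph,[[18,28,zt],[-18.5,28,zt],[-40,8,zt],[-183,8,zt],[-183,-8,zt],[-40,-8,zt],[-18.5,-28,zt],[18,-28,zt],[18,-16,zt],[-18.5,-16,zt],[-18.5,16,zt],[18,16,zt]])
    es=(.586,-.001,np.radians(-13.45))
    pl=W(*es,[[52,48,12],[52,-48,12],[-170,-48,12],[-170,48,12]])
    a=np.radians(np.arange(30,390,60)); r=30/np.sqrt(3)
    hx=[W(*es,np.c_[r*np.cos(a),r*np.sin(a),0*a+z]) for z in(12,28)]
    c=np.radians(np.arange(0,360,20)); st=W(*es,np.c_[10*np.cos(c),10*np.sin(c),0*c+62]); pg=W(*es,np.c_[-150+7*np.cos(c),18+7*np.sin(c),0*c+34])
    for n,(u0,v0,w,h,s) in dict(top=(205,170,80,90,6.5),side=(210,160,100,70,7.5)).items():
        im=vision.camera(n); C=cv2.resize(im[v0:v0+h,u0:u0+w,::-1],None,fx=s,fy=s,interpolation=cv2.INTER_CUBIC)
        for P,col in((sp,(0,0,255)),(pl,(0,255,255)),(hx[0],(0,255,0)),(hx[1],(0,255,0)),(st,(255,0,0)),(pg,(255,0,0))):
            q=((proj(n,P)-[u0,v0]+.5)*s-.5)
            cv2.polylines(C,[np.round(q*8).astype(np.int32)],True,col,1,cv2.LINE_AA,3)
        cv2.imwrite(f"pics/{n}_{tag}.png",C)
if __name__=="__main__": overlay(sys.argv[1],zb=float(sys.argv[2]))
E
python3 ov.py a .0186
```

```text
(no output)
```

View pics/top_a.png

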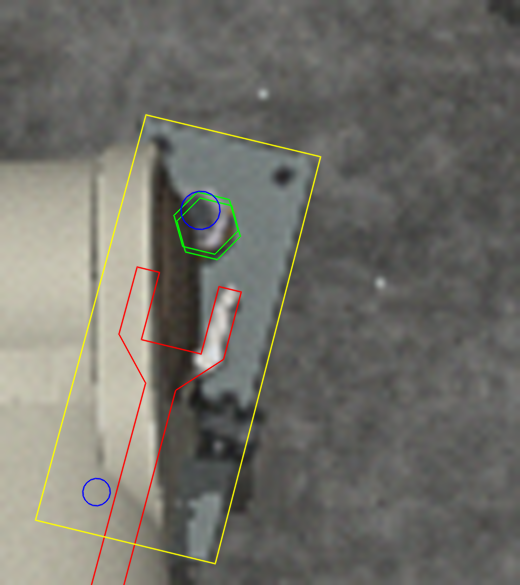

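View pics/side_a.png

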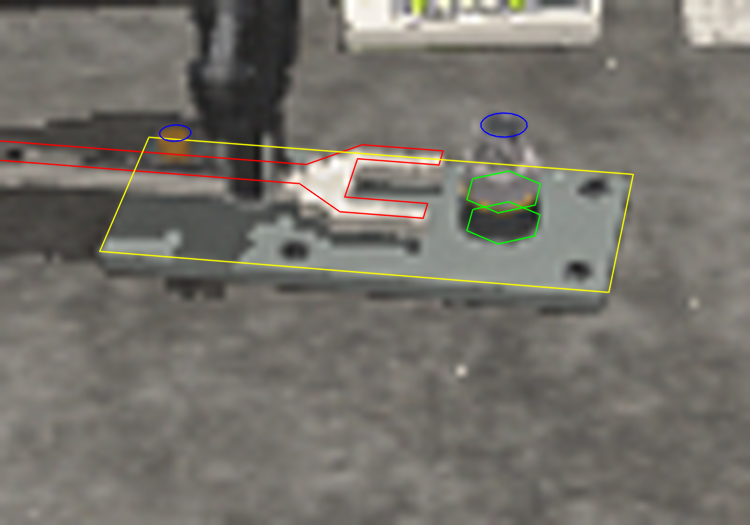

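```bash
cat > fit1.py <<'E'
from h import *
from scipy.optimize import minimize
def W(x,y,th,P): c,s=np.cos(th),np.sin(th); P=np.array(P)/1e3; return np.c_[x+c*P[:,0]-s*P[:,1],y+s*P[:,0]+c*P[:,1],P[:,2]]
def solid(n,poly,z0,z1,pose,S,roi):
    u0,v0,w,h=roi; M=np.zeros((h*S,w*S),np.uint8)
    a=W(*pose,[[x,y,z0] for x,y in poly]); b=W(*pose,[[x,y,z1] for x,y in poly])
    q=lambda P:np.round(((proj(n,P)-[u0,v0]+.5)*S-.5)*16).astype(np.int32)
    qa,qb=q(a),q(b); k=len(poly)
    cv2.fillPoly(M,[qb],255,cv2.LINE_8,4)
    if z0!=z1:
        cv2.fillPoly(M,[qa],255,cv2.LINE_8,4)
        for i in range(k):
            j=(i+1)%k; cv2.fillPoly(M,[np.array([qa[i],qa[j],qb[j],qb[i]])],255,cv2.LINE_8,4)
    return cv2.resize(M,(w,h),interpolation=cv2.INTER_AREA)/255.
E
python3 - <<'E'
from fit1 import *
t=cv2.imread("pics/top0.png").astype(int); s=cv2.imread("pics/side0.png").astype(int)
for P in [(235,225),(230,240),(265,230),(300,230)]: print("top",P,t[P[1],P[0]])
for P in [(250,188),(230,185),(280,193),(250,210),(250,198)]: print("side",P,s[P[1],P[0]])
# plate fit by B-R mask
for n,im,roi,c0 in(("top",t,(200,180,60,90),0),("side",s,(215,165,90,45),0)):
    u0,v0,w,h=roi; d=(im[...,0]-im[...,2])[v0:v0+h,u0:u0+w].astype(float)
    m=(cv2.GaussianBlur(d,(3,3),0)>8)
    cv2.imwrite(f"pics/m_{n}.png",cv2.resize(m.astype(np.uint8)*255,None,fx=6,fy=6,interpolation=0))
E
```

```text
top (235, 225) [125 123 115]
top (230, 240) [126 128 118]
top (265, 230) [90 95 92]
top (300, 230) [75 72 75]
side (250, 188) [137 143 138]
side (230, 185) [141 145 138]
side (280, 193) [143 149 143]
side (250, 210) [108 113 116]
side (250, 198) [70 73 74]
```

```bash
cat > fit2.py <<'E'
from fit1 import *
def cf(n,im,poly,z0,z1,roi,p0,free,excl=None,S=8,clip=None):
    u0,v0,w,h=roi; g=im[v0:v0+h,u0:u0+w].astype(float).mean(2)
    if clip: g=np.clip(g,*clip)
    k=np.ones_like(g,bool) if excl is None else excl
    def f(x):
        p=np.array(p0,float); p[free]+=np.array(x)*1e-3*np.where(np.array(free)==2,10,1)
        M=solid(n,poly,z0,z1,p,S,roi); return -np.corrcoef(M[k],g[k])[0,1]
    sx=np.vstack([np.zeros(len(free))]+[3*e for e in np.eye(len(free))])-1
    r=minimize(f,np.zeros(len(free)),method="Nelder-Mead",options=dict(initial_simplex=sx,xatol=.02,fatol=1e-6))
    p=np.array(p0,float); p[free]+=r.x*1e-3*np.where(np.array(free)==2,10,1); return p,-r.fun
PL=[[52,48],[52,-48],[-170,-48],[-170,48]]
SP=[[18,28],[-18.5,28],[-30,14],[-40,8],[-40,-8],[-30,-14],[-18.5,-28],[18,-28],[18,-16],[-18.5,-16],[-18.5,16],[18,16]]
if __name__=="__main__":
    t=cv2.imread("pics/top0.png"); s=cv2.imread("pics/side0.png")
    for n,im,roi in(("top",t,(203,180,58,85)),("side",s,(212,168,92,36))):
        p,c=cf(n,im,PL,12,12,roi,[.586,-.001,np.radians(-13.45)],[0,1,2],clip=(60,150)); print("plate",n,p[:2].round(4),np.degrees(p[2]).round(2),c)
    o=sensors.get_obs(); zz=R.from_euler("xyz",o["tcp_rot"],degrees=True).as_matrix()[:,2]
    ph=np.arctan2(zz[1],zz[0])-np.pi/2; j=o["ee_pos"][:2]+.062*np.array([np.cos(ph),np.sin(ph)])
    print("jaw by tcp",j.round(4),np.degrees(ph))
    im=vision.camera("side")[:,:,::-1]; cv2.imwrite("pics/side_r.png",im)
    for z in(18.6,):
      for fr in([0,1],[0,1,2]):
        p,c=cf("side",im,SP,z,z+10,(250,176,22,18),[*j,ph],fr); print("sp side",z,p[:2].round(4),np.degrees(p[2]).round(2),c)
    im=vision.camera("top")[:,:,::-1]; cv2.imwrite("pics/top_r.png",im)
    p,c=cf("top",im,SP,18.6,28.6,(235,212,9,17),[*j,ph],[0,1]); print("sp top",p[:2].round(4),c)
    # start pose spanner, known = tcp-based jaw (.4950+.0619,-.2867-.0024)
    for n,im,roi in(("top",t,(305,204,30,24)),("side",s,(263,238,24,20))):
        p,c=cf(n,im,SP,0,10,roi,[.557,-.289,np.radians(-2.2)],[0,1,2]); print("sp0",n,p[:2].round(4),np.degrees(p[2]).round(2),c)
E
python3 fit2.py
```

```text
plate top [0.587  0.0006] -14.7 0.7315637285332551
plate side [ 0.5852 -0.003 ] -13.89 0.5951789199013676
jaw by tcp [0.5381 0.0113] -13.445776816214876
sp side 18.6 [0.538  0.0136] -13.45 0.688381639765797
sp side 18.6 [0.5377 0.013 ] -14.3 0.6882671344652538
sp top [0.5386 0.0131] 0.6849621012032157
sp0 top [ 0.5563 -0.2901] -2.63 0.8448453033400726
sp0 side [ 0.5569 -0.2874] -2.23 0.7548229455193126
```

```bash
cat > edge.py <<'E'
from fit1 import *
from scipy.ndimage import map_coordinates
from scipy.optimize import least_squares
def edges(n,im,pose,segs,L=3.0):
    """segs: list of (p,q,sign) in mm local incl z; returns pts, normals, offsets"""
    g=cv2.GaussianBlur(im.astype(float).mean(2),(0,0),0.7); out=[]
    for p,q,ax in segs:
        for a in np.linspace(.06,.94,40):
            P=np.array(p)*(1-a)+np.array(q)*a
            uv=proj(n,W(*pose,[P]))[0]; uv2=proj(n,W(*pose,[P+(np.array(q)-p)*.01]))[0]
            t=uv2-uv; t/=np.linalg.norm(t); nn=np.array([-t[1],t[0]])
            k=np.arange(-L,L+.01,.1); xy=uv+k[:,None]*nn
            pr=map_coordinates(g,[xy[:,1],xy[:,0]],order=1); d=np.abs(np.gradient(pr)); d[:3]=d[-3:]=0
            i=d.argmax()
            w=np.exp(-((k-k[i])/.6)**2)*d
            out.append((ax,*P,*(uv+nn*(w@k/w.sum())),*nn,d[i]))
    return np.array(out)
def fit(n,im,segs,pose,it=4):
    x=np.array(pose,float)
    for _ in range(it):
        e=edges(n,im,x,segs); e=e[e[:,-1]>np.median(e[:,-1])*.5]
        f=lambda x:np.sum((proj(n,W(*x,e[:,1:4]))-e[:,4:6])*e[:,6:8],1)
        r=least_squares(f,x,loss="soft_l1",f_scale=.2,x_scale=[1e-3,1e-3,1e-2]); x=r.x
    return x,np.abs(r.fun).mean()
seg=lambda z:[([52,48,z],[-170,48,z],1),([52,-48,z],[-170,-48,z],2),([52,48,z],[52,-48,z],3),([-170,48,z],[-170,-48,z],4)]
spseg=lambda z:[([17,28,z],[-14,28,z],1),([17,-28,z],[-14,-28,z],2),([14,16,z],[-16,16,z],3),([14,-16,z],[-16,-16,z],4),([-18.5,14,z],[-18.5,-14,z],5)]
sh=lambda z:[([-45,8,z],[-170,8,z],1),([-45,-8,z],[-170,-8,z],2)]
if __name__=="__main__":
    t=cv2.imread("pics/top0.png"); s=cv2.imread("pics/side0.png")
    pr=lambda a,x,m:print(a,x[:2].round(4),np.degrees(x[2]).round(2),round(m,3))
    for z in(12,):
        pr("plate top",*fit("top",t,seg(z),[.586,-.001,-.2347]))
        pr("plate side",*fit("side",s,seg(z),[.586,-.001,-.2347]))
    for n,im in(("top",t),("side",s)):
        pr("sp0 "+n,*fit(n,im,spseg(10)+sh(10),[.557,-.289,-.038]))
    pr("sp side",*fit("side",cv2.imread("pics/side_r.png"),spseg(28.6),[.538,.0113,-.2347]))
E
python3 edge.py
```

```text
plate top [0.5858 0.0015] -13.71 0.678Traceback (most recent call last):
  File "edge.py", line 33, in <module>
    pr("plate side",*fit("side",s,seg(z),[.586,-.001,-.2347]))
                     ~~~^^^^^^^^^^^^^^^^^^^^^^^^^^^^^^^^^^^^^
  File "edge.py", line 21, in fit
    e=edges(n,im,x,segs); e=e[e[:,-1]>np.median(e[:,-1])*.5]
  File "edge.py", line 10, in edges
    uv=proj(n,W(*pose,[P]))[0]; uv2=proj(n,W(*pose,[P+(np.array(q)-p)*.01]))[0]
       ~~~~^^^^^^^^^^^^^^^^
  File "h.py", line 8, in proj
    K,d,Rm,t=cam(n); return cv2.projectPoints(np.atleast_2d(np.float64(P)),cv2.Rodrigues(Rm)[0],t,K,d)[0][:,0]
             ~~~^^^
  File "h.py", line 6, in cam
    c=vision.calibration(n); E=c["extrinsics"]; return c["camera_matrix"],c["dist"],F@E[:3,:3],F@E[:3,3]
ValueError: time passes only in moves, steps and waits
```

```bash
python3 - <<'E'
s=open("h.py").read().replace("def cam(n):","import functools\n@functools.lru_cache(None)\ndef cam(n):")
open("h.py","w").write(s)
E
python3 edge.py; python3 -c "
from h import *
print(sensors.get_obs()['time'])"
```

```text
plate top [0.5858 0.0015] -13.71 0.678
plate side [ 0.584  -0.0043] -13.81 0.689
sp0 top [ 0.5582 -0.2874] -1.36 0.879
sp0 side [ 0.5567 -0.291 ] -0.86 1.049
sp side [0.5389 0.0072] -19.4 0.866
8.025
```

Emit:
{"method": "carry_out", "body": {"increments": [[0,0,0,3,0,-0.9,0],[0,0,0,2.5,0,0,0],[0,0,0,0,0,0,0],[0,0,0,0,-4,0,0],[0,0,0,0,-4,0,0],[0,0,0,0,-4,0,0],[0,0,0,0,-3,0,0],[0,0,0,0,0,0,0],[0,0,0,0,0,0,0]]}}

```text
time: 9.15
ee_pos: [0.4918, 0.0213, 0.0146]
tcp_rot: [96.6, 90.0, 173.1]
wrist_force: [0.3, 0.1, -1.4]
opening: 0.0138
```

```bash
python3 -c "
from h import *
plan([.5855-.0603,-.001+.0144,.0145],76.55)"; python3 ov.py b .0135
```

```text
t 9.15 q [  2.5  -1.3 -20.5  70.9   0.   15.9] pos [0.4918 0.0213 0.0146] zyaw 76.55
F [ 0.3  0.1 -1.4] M [ 0.04 -0.07  0.03] open 0.0138
rot [-0.   -0.   -0.01] shift before rot [  0.1 -34.3   0.1] after rot [  0.1 -34.3   0. ]
```

View pics/top_b.png

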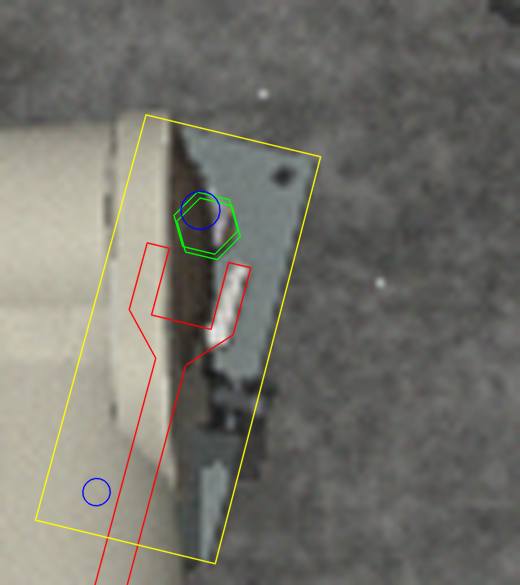

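View pics/side_b.png

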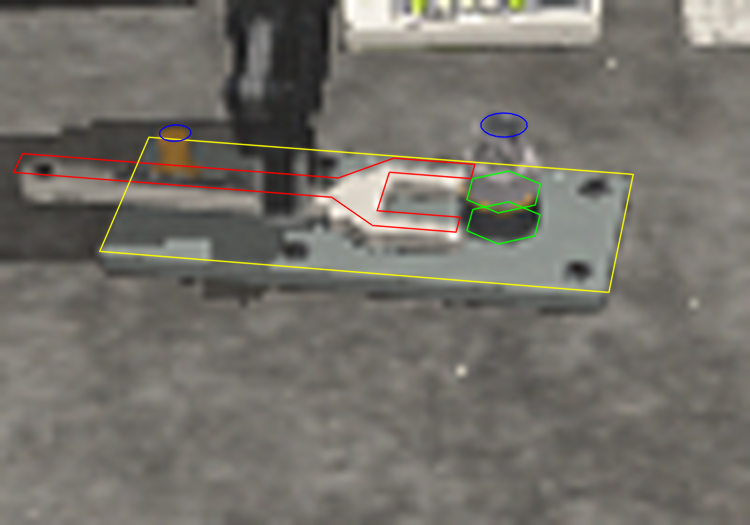

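Emit:
{"method": "carry_out", "body": {"increments": [[0,0,0,0,-3,0,0],[0,0,0,0,-3,0,0],[0,0,0,0,-3,0,0],[0,0,0,0,0,0,0]]}}

```text
time: 9.75
ee_pos: [0.5008, 0.0192, 0.0146]
tcp_rot: [53.1, 90.0, 129.7]
wrist_force: [1.0, -0.2, -2.5]
opening: 0.0139
```

```bash
python3 -c "
from h import *
plan([.5855-.0603,-.001+.0144,.0145],76.55)"
```

```text
t 9.75 q [  2.2  -0.1 -19.3  70.8   0.   15.6] pos [0.5008 0.0192 0.0146] zyaw 76.55
F [ 1.  -0.2 -2.5] M [ 0.01 -0.02  0.01] open 0.0139
rot [-0.  0. -0.] shift before rot [  0.1 -25.    0. ] after rot [  0.1 -25.    0. ]
```

Emit:
{"method": "carry_out", "body": {"increments": [[0,0,0,0,-2,0,0],[0,0,0,0,-2,0,0],[0,0,0,0,-1,0,0],[0,0,0,0,0,0,0]]}}

```text
time: 10.25
ee_pos: [0.5055, 0.0182, 0.0146]
tcp_rot: [43.7, 90.0, 120.2]
wrist_force: [-1.1, 1.0, -2.4]
opening: 0.0135
```

```bash
python3 -c "
from h import *
plan([.5855-.0603,-.001+.0144,.0145],76.55)"; python3 ov.py c .0135
```

```text
t 10.25 q [  2.1   0.5 -18.6  70.8   0.   15.5] pos [0.5055 0.0182 0.0146] zyaw 76.56
F [-1.1  1.  -2.4] M [0.22 0.01 0.09] open 0.0135
rot [ 0.01  0.01 -0.01] shift before rot [  0.1 -20.3  -0.1] after rot [  0.1 -20.3  -0.1]
```

View pics/side_c.png

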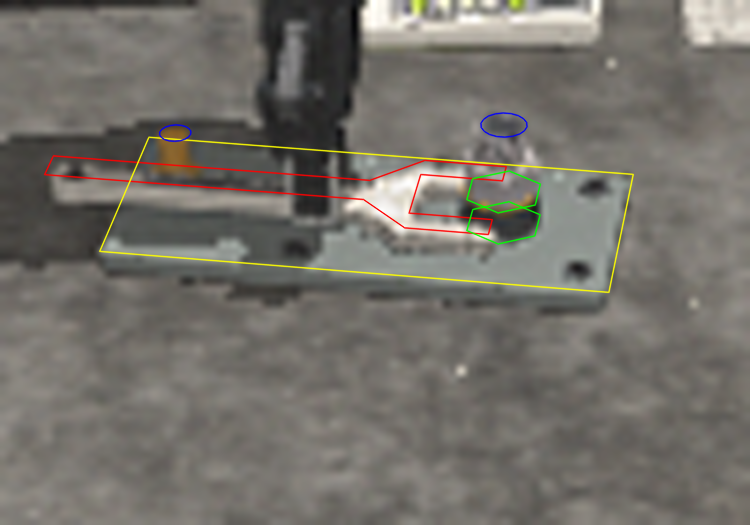

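Emit:
{"method": "carry_out", "body": {"increments": [[0,0,0,0,-1,0.5,0],[0,0,0,0,-2,0,0],[0,0,0,0,0,0,0]]}}

```text
time: 10.72
ee_pos: [0.5078, 0.0181, 0.0145]
tcp_rot: [89.5, 89.9, 166.1]
wrist_force: [-6.0, 1.8, -0.4]
opening: 0.0141
```

```bash
python3 -c "
from h import *
plan([.5855-.0603,-.001+.0144,.0145],76.55)"
```

```text
t 10.72 q [  2.    1.  -18.2  70.9   0.   15.5] pos [0.5078 0.0181 0.0145] zyaw 76.57
F [-6.   1.8 -0.4] M [0.47 0.95 0.14] open 0.0141
rot [ 0.02  0.   -0.11] shift before rot [ -0.  -18.   -0.5] after rot [  0.  -18.   -0.5]
```

Emit:
{"method": "carry_out", "body": {"increments": [[0,0,0,0,2,0,0],[0,0,0,0,0,1,0],[0,0,0,0,-2,0,0],[0,0,0,0,-1,0,0],[0,0,0,0,0,0,0]]}}

```text
time: 11.35
ee_pos: [0.5099, 0.0185, 0.0146]
tcp_rot: [-152.9, 90.0, -76.3]
wrist_force: [-0.1, 0.2, -1.7]
opening: 0.0138
```

```bash
python3 -c "
from h import *
plan([.5855-.0603,-.001+.0144,.0145],76.55)"
```

```text
t 11.35 q [  2.1   1.1 -18.   70.9  -0.   15.5] pos [0.5099 0.0185 0.0146] zyaw 76.54
F [-0.1  0.2 -1.7] M [0.   0.02 0.02] open 0.0138
rot [-0.01 -0.    0.  ] shift before rot [  0.1 -16.1  -1.4] after rot [  0.1 -16.1  -1.4]
```

Contact cleared. Continue.

Emit:
{"method": "carry_out", "body": {"increments": [[0,0,0,0,-2,0,0],[0,0,0,0,-2,0,0],[0,0,0,0,0,0,0]]}}

```text
time: 11.72
ee_pos: [0.5138, 0.0176, 0.0147]
tcp_rot: [75.5, 90.0, 152.0]
wrist_force: [-0.2, 0.2, -1.6]
opening: 0.0138
```

```bash
python3 -c "
from h import *
plan([.5855-.0603,-.001+.0144,.0145],76.55)"
```

```text
t 11.72 q [  2.    1.7 -17.5  70.9   0.   15.4] pos [0.5138 0.0176 0.0147] zyaw 76.55
F [-0.2  0.2 -1.6] M [-0.02 -0.   -0.01] open 0.0138
rot [-0.  0. -0.] shift before rot [  0.2 -12.1  -1.5] after rot [  0.2 -12.1  -1.5]
```

Emit:
{"method": "carry_out", "body": {"increments": [[0,0,0,0,-2,0,0],[0,0,0,0,-2,0,0],[0,0,0,0,-2,0,0],[0,0,0,0,0,0,0]]}}

```text
time: 12.22
ee_pos: [0.5196, 0.0163, 0.0147]
tcp_rot: [47.8, 90.0, 124.4]
wrist_force: [-0.3, -0.1, -1.2]
opening: 0.014
```

```bash
python3 -c "
from h import *
plan([.5855-.0603,-.001+.0144,.0145],76.55)"
```

```text
t 12.22 q [  1.8   2.4 -16.7  70.9   0.   15.2] pos [0.5196 0.0163 0.0147] zyaw 76.55
F [-0.3 -0.1 -1.2] M [-0.01  0.01  0.02] open 0.014
rot [-0.  0. -0.] shift before rot [ 0.2 -6.1 -1.5] after rot [ 0.2 -6.1 -1.5]
```

Emit:
{"method": "carry_out", "body": {"increments": [[0,0,0,0,-2,0,0],[0,0,0,0,-1.5,0,0],[0,0,0,0,-1,0,0],[0,0,0,0,0,0,0]]}}

```text
time: 12.72
ee_pos: [0.5239, 0.0152, 0.0147]
tcp_rot: [92.5, 90.0, 169.0]
wrist_force: [0.3, 0.4, -1.9]
opening: 0.014
```

```bash
python3 -c "
from h import *
plan([.5855-.0603,-.001+.0144,.0145],76.55)"
```

```text
t 12.72 q [  1.7   3.  -16.1  70.9   0.   15.1] pos [0.5239 0.0152 0.0147] zyaw 76.55
F [ 0.3  0.4 -1.9] M [0.   0.04 0.05] open 0.014
rot [-0. -0. -0.] shift before rot [ 0.2 -1.7 -1.5] after rot [ 0.2 -1.7 -1.5]
```

Emit:
{"method": "carry_out", "body": {"increments": [[0,0,0,0,-1,0,0],[0,0,0,0,-1,0,0],[0,0,0,0,0,0,0]]}}

```text
time: 13.1
ee_pos: [0.5252, 0.0149, 0.0145]
tcp_rot: [91.0, 89.9, 167.5]
wrist_force: [-5.3, 0.5, 0.3]
opening: 0.0136
```

```bash
python3 -c "
from h import *
plan([.5855-.0603,-.001+.0144,.0145],76.55)"
```

```text
t 13.1 q [  1.6   3.3 -15.8  71.    0.   15.1] pos [0.5252 0.0149 0.0145] zyaw 76.56
F [-5.3  0.5  0.3] M [0.25 0.98 0.01] open 0.0136
rot [ 0.01 -0.   -0.08] shift before rot [ 0.  -0.4 -1.5] after rot [ 0.  -0.4 -1.5]
```

Emit:
{"method": "carry_out", "body": {"increments": [[0,0,0,0.5,0.9,0,0],[0,0,0,0,0,0,0],[0,0,0,0,0,0,40],[0,0,0,0,0,0,40],[0,0,0,0,0,0,40],[0,0,0,-20,0,0,40],[0,0,0,-40,0,0,40],[0,0,0,-50,0,0,40],[0,0,0,0,50,0,45],[0,0,0,0,50,0,45],[0,0,0,0,0,0,45]]}}

```text
time: 14.48
ee_pos: [0.4257, 0.0387, 0.1247]
tcp_rot: [-65.6, 89.9, 11.0]
wrist_force: [0.8, 0.3, -0.2]
opening: 0.0385
```

```bash
python3 -c "
from h import *
plan([.5846,.0005,.11],76.55)
im=vision.camera('top');crop('top',im,205,170,80,90,6.5,'t5.png')
im=vision.camera('side');crop('side',im,210,160,100,70,7.5,'s5.png')"
```

```text
t 14.47 q [  5.2 -12.8 -18.5  84.2   0.   18.6] pos [0.4257 0.0387 0.1247] zyaw 76.61
F [ 0.8  0.3 -0.2] M [-0.03 -0.04 -0.01] open 0.0385
rot [0.06 0.02 0.05] shift before rot [  14.9 -163.4   -0.4] after rot [  14.7 -163.4   -0.2]
```

View pics/t5.png

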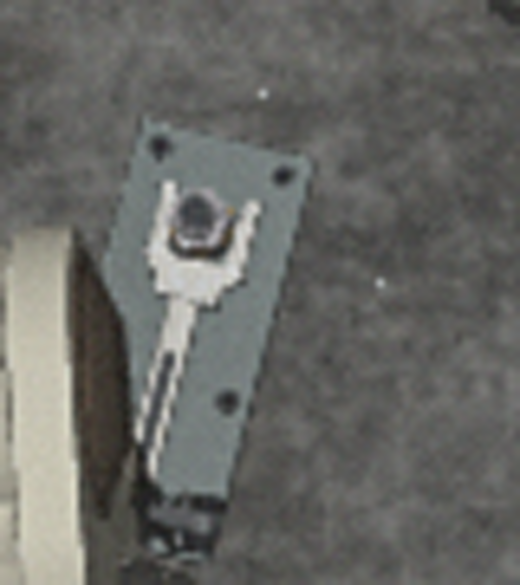

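View pics/s5.png

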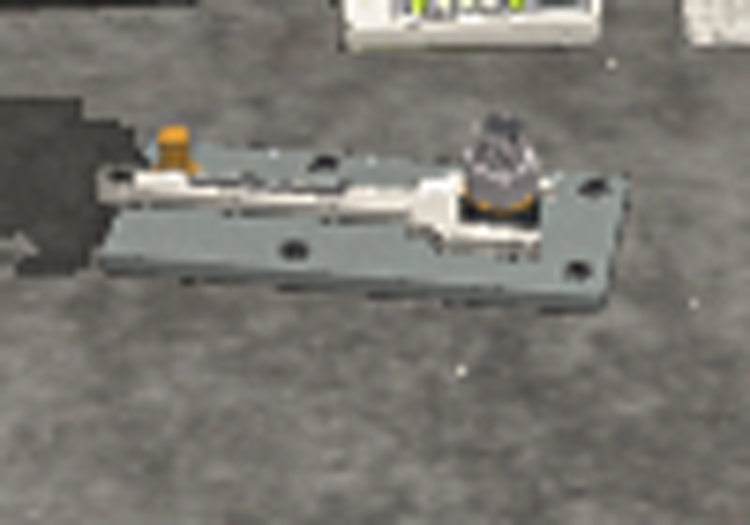

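```bash
python3 - <<'E'
from h import *
a=cv2.imread("pics/top0.png")[193:215,222:250]; b=cv2.imread("pics/side0.png")[170:195,264:290]
im=vision.camera("top")[193:215,222:250,::-1]
q=lambda x:cv2.resize(x,(380,300),interpolation=cv2.INTER_CUBIC)
cv2.imwrite("pics/nut.png",np.vstack([np.hstack([q(a),q(im)]),np.hstack([q(b),q(b)*0])]))
E
```

```text
(no output)
```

View pics/nut.png

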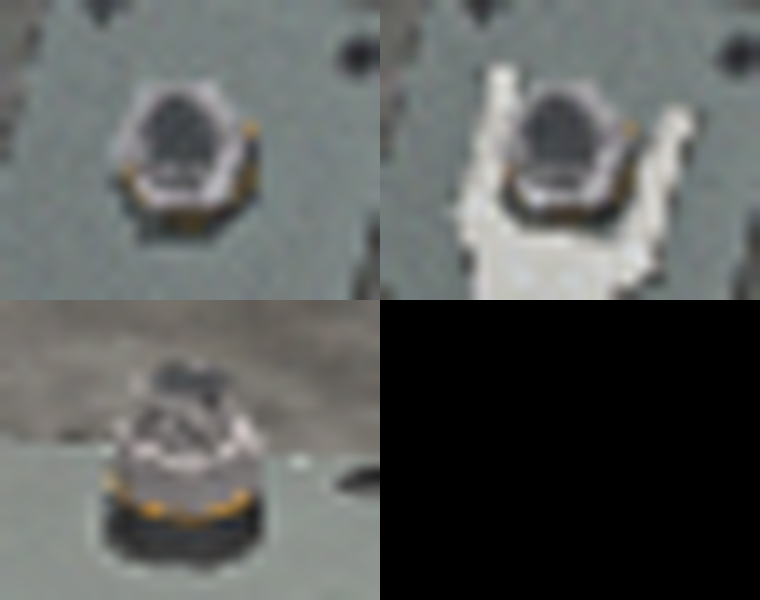

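```bash
python3 - <<'E'
from fit1 import *
r=30/np.sqrt(3)
def hexa(th): a=th+np.radians(np.arange(30,390,60)); return np.c_[r*np.cos(a),r*np.sin(a)]  # flats normals at th+60k
c=np.radians(np.arange(0,360,15)); disc=np.c_[10*np.cos(c),10*np.sin(c)]
t=cv2.imread("pics/top0.png").astype(float); s=cv2.imread("pics/side0.png").astype(float)
for n,im,roi in(("top",t,(226,195,18,16)),("side",s,(267,174,20,20))):
    u0,v0,w,h=roi; I=im[v0:v0+h,u0:u0+w]; res=[]
    for d in range(-30,30,3):
        best=None
        for dx in np.arange(-3,3.1,1):
            for dy in np.arange(-5,5.1,1):
                p=(.5846+dx/1e3,.0005+dy/1e3,0)
                low=solid(n,hexa(np.radians(-13.45)),12,30,p,4,roi); up=solid(n,hexa(np.radians(d)),32,44,p,4,roi); top=solid(n,hexa(np.radians(d)),44,44,p,4,roi); st=solid(n,disc,44,62,p,4,roi)
                A=np.stack([np.ones_like(low),low*(1-up)*(1-st),(up*(1-top))*(1-st),top*(1-st),st],-1).reshape(-1,5)
                e=np.linalg.lstsq(A,I.reshape(-1,3),rcond=None); rr=((A@e[0]-I.reshape(-1,3))**2).mean()
                if best is None or rr<best[0]: best=(rr,dx,dy)
        res.append((d,round(best[0],1),best[1],best[2]))
    print(n,res)
E
```

```text
top [(-30, np.float64(223.7), np.float64(-1.0), np.float64(2.0)), (-27, np.float64(228.0), np.float64(-1.0), np.float64(1.0)), (-24, np.float64(220.3), np.float64(-1.0), np.float64(1.0)), (-21, np.float64(219.3), np.float64(0.0), np.float64(1.0)), (-18, np.float64(216.7), np.float64(0.0), np.float64(1.0)), (-15, np.float64(208.8), np.float64(0.0), np.float64(1.0)), (-12, np.float64(209.8), np.float64(-1.0), np.float64(1.0)), (-9, np.float64(209.0), np.float64(0.0), np.float64(1.0)), (-6, np.float64(200.0), np.float64(0.0), np.float64(1.0)), (-3, np.float64(203.5), np.float64(0.0), np.float64(1.0)), (0, np.float64(180.3), np.float64(0.0), np.float64(1.0)), (3, np.float64(191.5), np.float64(0.0), np.float64(2.0)), (6, np.float64(183.0), np.float64(0.0), np.float64(2.0)), (9, np.float64(194.8), np.float64(0.0), np.float64(1.0)), (12, np.float64(184.3), np.float64(-1.0), np.float64(2.0)), (15, np.float64(184.3), np.float64(-1.0), np.float64(2.0)), (18, np.float64(205.3), np.float64(-1.0), np.float64(2.0)), (21, np.float64(205.3), np.float64(-1.0), np.float64(2.0)), (24, np.float64(211.7)
[... 606 characters left out ...]
(323.9), np.float64(0.0), np.float64(-1.0)), (-3, np.float64(324.2), np.float64(0.0), np.float64(-1.0)), (0, np.float64(320.8), np.float64(0.0), np.float64(-1.0)), (3, np.float64(318.8), np.float64(0.0), np.float64(-1.0)), (6, np.float64(315.4), np.float64(0.0), np.float64(-1.0)), (9, np.float64(322.4), np.float64(0.0), np.float64(-2.0)), (12, np.float64(321.0), np.float64(0.0), np.float64(-2.0)), (15, np.float64(316.4), np.float64(0.0), np.float64(-2.0)), (18, np.float64(322.2), np.float64(0.0), np.float64(-1.0)), (21, np.float64(322.5), np.float64(0.0), np.float64(-1.0)), (24, np.float64(324.3), np.float64(0.0), np.float64(-2.0)), (27, np.float64(323.8), np.float64(0.0), np.float64(-2.0))]
```

Emit:
{"method": "carry_out", "body": {"increments": [[0,0,0,0,-40.8,0,60],[0,0,0,0,-40.8,0,60],[0,0,0,0,-40.9,0,60],[0,0,0,0,-40.9,0,60],[5.3,0,0,0,0,0,60],[5.3,0,0,0,0,0,60],[0,0,0,0,0,0,60],[0,0,0,0,0,0,60]]}}

```text
time: 15.62
ee_pos: [0.5869, 0.0001, 0.1238]
tcp_rot: [118.8, 90.0, -175.2]
wrist_force: [-0.3, -0.2, 0.4]
opening: 0.0514
```

```bash
python3 -c "
from h import *
plan([.5846,.0005,.032],66)"
```

```text
t 15.62 q [ 0.   9.2  2.9 83.7 -0.  24. ] pos [5.869e-01 1.000e-04 1.238e-01] zyaw 66.05
F [-0.3 -0.2  0.4] M [0.04 0.05 0.01] open 0.0514
rot [ 0.05 -0.01 -0.02] shift before rot [91.8  2.3 -0.5] after rot [91.8  2.3 -0.5]
```

Emit:
{"method": "carry_out", "body": {"increments": [[0,0,0,10,2.3,-0.5,60],[0,0,0,30,0,0,60],[0,0,0,30,0,0,60],[0,0,0,15,0,0,60],[0,0,0,6.5,0,0,60],[0,0,0,0,0,0,60],[0,0,0,0,0,0,60]]}}

```text
time: 16.5
ee_pos: [0.5849, 0.0008, 0.0338]
tcp_rot: [-65.5, 89.9, 0.4]
wrist_force: [-0.3, -0.7, 0.4]
opening: 0.0513
```

```bash
python3 -c "
from h import *
plan([.5846,.0005,.032],66)
im=vision.camera('side');crop('side',im,210,140,100,80,7.5,'s6.png')"
```

```text
t 16.5 q [ 0.1 10.4 -5.8 73.7  0.  24.1] pos [0.5849 0.0008 0.0338] zyaw 65.96
F [-0.3 -0.7  0.4] M [-0.03  0.02  0.01] open 0.0513
rot [-0.04  0.04  0.08] shift before rot [ 1.8  0.2 -0.4] after rot [ 1.8  0.2 -0.3]
```

View pics/s6.png

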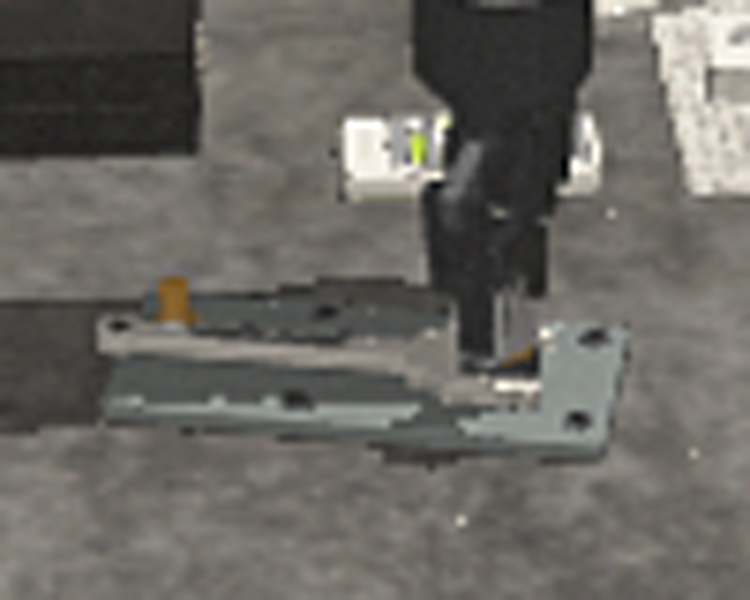

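Emit:
{"method": "carry_out", "body": {"increments": [[0,0,0,1.3,0,0,50],[0,0,0,0,0,0,42],[0,0,0,0,0,0,30],[0,0,0,0,0,0,20],[0,0,0,0,0,0,20],[0,0,0,0,0,0,20]], "squeeze": 40}}

```text
time: 17.3
ee_pos: [0.5847, 0.0015, 0.032]
tcp_rot: [-14.4, 89.9, 51.5]
wrist_force: [0.2, 5.0, 3.9]
opening: 0.0289
```

```bash
python3 -c "
from h import *
plan([.5846,.0005,.032],66)"
```

```text
t 17.3 q [ 0.1 10.5 -5.9 73.5  0.1 24.1] pos [0.5847 0.0015 0.032 ] zyaw 65.99
F [0.2 5.  3.9] M [ 1.11 -0.01 -0.04] open 0.0289
rot [-0.01  0.1   0.03] shift before rot [-0.1 -0.3 -0.9] after rot [-0.  -0.3 -0.9]
```

Emit:
{"method": "carry_out", "body": {"increments": [[0,0,0,0,0.4,0.9,20],[2,0,0,0,0,0,20],[2,0,0,0,0,0,20],[2,0,0,0,0,0,20],[2,0,0,0,0,0,20],[0,0,0,0,0,0,20]], "squeeze": 70}}

```text
time: 18.05
ee_pos: [0.5846, 0.0016, 0.0321]
tcp_rot: [-75.8, 89.9, -17.9]
wrist_force: [-0.4, 1.4, 6.6]
opening: 0.0281
```

```bash
python3 -c "
from h import *
plan([.5846,.0015,.032],66)"
```

```text
t 18.05 q [ 0.2 10.5 -5.9 73.5 -0.  32.2] pos [0.5846 0.0016 0.0321] zyaw 57.91
F [-0.4  1.4  6.6] M [ 0.18  0.14 -0.07] open 0.0281
rot [-8.09  0.01  0.06] shift before rot [ 0.1 -0.  -0.1] after rot [ 0.1 -0.  -0.1]
```

Emit:
{"method": "carry_out", "body": {"increments": [[1.5,0,0,0,0,0,20],[1.5,0,0,0,0,0,20],[1.5,0,0,0,0,0,20],[1.5,0,0,0,0,0,20]]}}

```text
time: 18.55
ee_pos: [0.5846, 0.0016, 0.0321]
tcp_rot: [-69.1, 89.9, -17.2]
wrist_force: [-0.9, 0.6, 5.4]
opening: 0.0282
```

```bash
python3 -c "
from h import *
plan([.5846,.0015,.032],66)"
```

```text
t 18.55 q [ 0.2 10.5 -5.9 73.6 -0.  38.3] pos [0.5846 0.0016 0.0321] zyaw 51.9
F [-0.9  0.6  5.4] M [0.21 0.17 0.07] open 0.0282
rot [-14.1    0.02   0.06] shift before rot [ 0.1 -0.  -0.1] after rot [ 0.1 -0.  -0.1]
```

Emit:
{"method": "carry_out", "body": {"increments": [[1.5,0,0,0,0,0,20],[1.5,0,0,0,0,0,20],[1,0,0,0,0,0,20],[0,0,0,0,0,0,20]]}}

```text
time: 19.05
ee_pos: [0.5846, 0.0016, 0.0321]
tcp_rot: [-68.8, 89.9, -20.9]
wrist_force: [-1.1, 0.9, 5.6]
opening: 0.0281
```

```bash
cat > m.py <<'E'
from h import *
o=sensors.get_obs(); z=R.from_euler("xyz",o["tcp_rot"],degrees=True).as_matrix()[:,2]
print(round(o["time"],2),"zyaw",np.degrees(np.arctan2(z[1],z[0])).round(2),"M",o["torque"].round(3),"F",o["wrist_force"].round(1),o["ee_pos"].round(4),round(o["opening"],4),"q6",o["q"][5].round(1), "eff6",o["joint_efforts"].round(2)[5])
E
python3 m.py
```

```text
19.05 zyaw 47.93 M [ 0.176  0.196 -0.015] F [-1.1  0.9  5.6] [0.5846 0.0016 0.0321] 0.0281 q6 42.2 eff6 0.04
```

Emit:
{"method": "carry_out", "body": {"increments": [[1.5,0,0,0,0,0,20],[1.5,0,0,0,0,0,20],[1.5,0,0,0,0,0,20]]}}

```text
time: 19.42
ee_pos: [0.5846, 0.0016, 0.0321]
tcp_rot: [-64.2, 89.9, -20.8]
wrist_force: [-0.8, 1.3, 5.2]
opening: 0.0279
```

```bash
python3 m.py
```

```text
19.43 zyaw 43.4 M [0.208 0.143 0.063] F [-0.8  1.3  5.2] [0.5846 0.0016 0.0321] 0.0279 q6 46.8 eff6 -0.28
```

Emit:
{"method": "carry_out", "body": {"increments": [[1.5,0,0,0,0,0,20],[1.5,0,0,0,0,0,20]]}}

```text
time: 19.68
ee_pos: [0.5846, 0.0016, 0.0321]
tcp_rot: [-63.2, 89.9, -22.8]
wrist_force: [-0.3, 0.2, 6.4]
opening: 0.0278
```

```bash
python3 m.py
```

```text
19.68 zyaw 40.4 M [0.109 0.225 0.017] F [-0.3  0.2  6.4] [0.5846 0.0016 0.0321] 0.0278 q6 49.8 eff6 -0.28
```

Emit:
{"method": "carry_out", "body": {"increments": [[1.5,0,0,0,0,0,20],[1.5,0,0,0,0,0,20]]}}

```text
time: 19.92
ee_pos: [0.5846, 0.0016, 0.0321]
tcp_rot: [-58.5, 89.9, -21.1]
wrist_force: [-1.1, 0.8, 5.6]
opening: 0.0279
```

```bash
python3 m.py
```

```text
19.93 zyaw 37.4 M [0.155 0.193 0.015] F [-1.1  0.8  5.6] [0.5846 0.0016 0.0321] 0.0279 q6 52.8 eff6 -0.28
```

Emit:
{"method": "carry_out", "body": {"increments": [[1.5,0,0,0,0,0,20],[1.5,0,0,0,0,0,20]]}}

```text
time: 20.18
ee_pos: [0.5846, 0.0016, 0.0321]
tcp_rot: [-58.3, 89.9, -23.9]
wrist_force: [-0.5, 1.3, 6.6]
opening: 0.0278
```

```bash
python3 m.py
```

```text
20.18 zyaw 34.4 M [0.155 0.256 0.082] F [-0.5  1.3  6.6] [0.5846 0.0016 0.0321] 0.0278 q6 55.8 eff6 -0.28
```

Emit:
{"method": "carry_out", "body": {"increments": [[1.5,0,0,0,0,0,20],[1.5,0,0,0,0,0,20]]}}

```text
time: 20.42
ee_pos: [0.5845, 0.0015, 0.0321]
tcp_rot: [-57.6, 89.9, -26.2]
wrist_force: [-1.1, 1.2, 6.1]
opening: 0.0281
```

```bash
python3 m.py
```

```text
20.43 zyaw 31.4 M [0.104 0.245 0.087] F [-1.1  1.2  6.1] [0.5845 0.0015 0.0321] 0.0281 q6 58.8 eff6 -0.28
```

Emit:
{"method": "carry_out", "body": {"increments": [[1.5,0,0,0,0,0,20],[1.5,0,0,0,0,0,20]]}}

```text
time: 20.68
ee_pos: [0.5846, 0.0015, 0.0321]
tcp_rot: [-53.7, 89.9, -25.3]
wrist_force: [-1.2, 1.0, 6.0]
opening: 0.0281
```

```bash
python3 m.py
```

```text
20.68 zyaw 28.4 M [0.072 0.304 0.106] F [-1.2  1.   6. ] [0.5846 0.0015 0.0321] 0.0281 q6 61.8 eff6 -0.28
```

Emit:
{"method": "carry_out", "body": {"increments": [[1.5,0,0,0,0,0,20],[1.5,0,0,0,0,0,20]]}}

```text
time: 20.92
ee_pos: [0.5845, 0.0015, 0.0321]
tcp_rot: [-52.3, 89.9, -26.9]
wrist_force: [-1.5, 0.3, 6.3]
opening: 0.0279
```

```bash
python3 m.py
```

```text
20.93 zyaw 25.4 M [0.063 0.224 0.109] F [-1.5  0.3  6.3] [0.5845 0.0015 0.0321] 0.0279 q6 64.8 eff6 -0.28
```

Emit:
{"method": "carry_out", "body": {"increments": [[1.5,0,0,0,0,0,20],[1.5,0,0,0,0,0,20]]}}

```text
time: 21.18
ee_pos: [0.5845, 0.0015, 0.0321]
tcp_rot: [-51.2, 89.9, -28.8]
wrist_force: [-1.1, 1.0, 5.4]
opening: 0.028
```

```bash
python3 m.py
```

```text
21.18 zyaw 22.4 M [0.099 0.259 0.045] F [-1.1  1.   5.4] [0.5845 0.0015 0.0321] 0.028 q6 67.8 eff6 -0.28
```

Emit:
{"method": "carry_out", "body": {"increments": [[1.5,0,0,0,0,0,20],[1,0,0,0,0,0,20]]}}

```text
time: 21.42
ee_pos: [0.5845, 0.0015, 0.0321]
tcp_rot: [-48.4, 89.9, -28.5]
wrist_force: [-0.7, 0.4, 5.9]
opening: 0.0278
```

```bash
python3 m.py; python3 -c "
from h import *
im=vision.camera('side');crop('side',im,210,140,100,80,7.5,'s7.png')"
```

```text
21.43 zyaw 19.91 M [0.126 0.296 0.081] F [-0.7  0.4  5.9] [0.5845 0.0015 0.0321] 0.0278 q6 70.3 eff6 -0.11
```

View pics/s7.png

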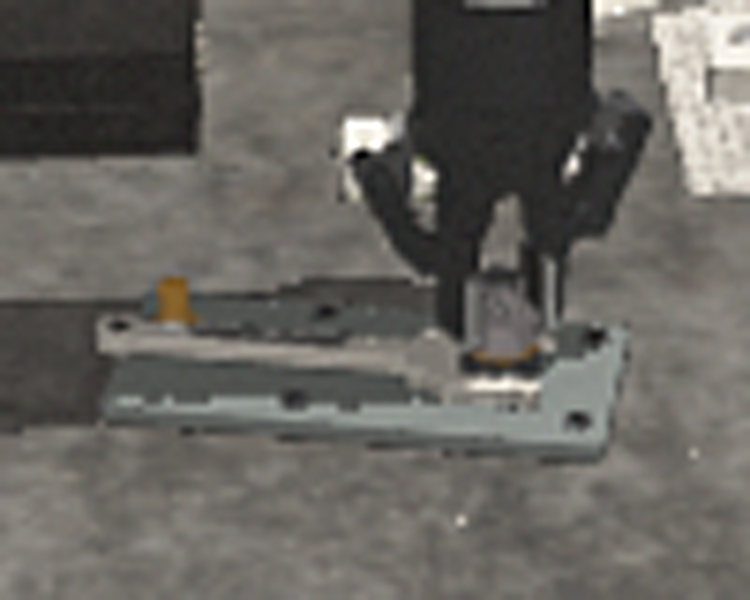

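Emit:
{"method": "carry_out", "body": {"increments": [[1.5,0,0,0,0,0,20],[1.5,0,0,0,0,0,20]]}}

```text
time: 21.72
ee_pos: [0.5845, 0.0015, 0.0321]
tcp_rot: [-46.5, 89.9, -29.6]
wrist_force: [-1.4, 0.8, 6.9]
opening: 0.0281
```

```bash
python3 m.py
```

```text
21.73 zyaw 16.91 M [0.158 0.279 0.085] F [-1.4  0.8  6.9] [0.5845 0.0015 0.0321] 0.0281 q6 73.3 eff6 -0.23
```

Emit:
{"method": "carry_out", "body": {"increments": [[1.5,0,0,0,0,0,20],[1,0,0,0,0,0,20]]}}

```text
time: 21.98
ee_pos: [0.5845, 0.0015, 0.0321]
tcp_rot: [-46.3, 89.9, -31.9]
wrist_force: [-1.3, 0.5, 5.1]
opening: 0.028
```

```bash
python3 m.py
```

```text
21.98 zyaw 14.41 M [0.047 0.325 0.133] F [-1.3  0.5  5.1] [0.5845 0.0015 0.0321] 0.028 q6 75.8 eff6 -0.05
```

Emit:
{"method": "carry_out", "body": {"increments": [[1.5,0,0,0,0,0,20],[1,0,0,0,0,0,20]]}}

```text
time: 22.22
ee_pos: [0.5845, 0.0015, 0.0321]
tcp_rot: [-45.1, 90.0, -33.2]
wrist_force: [-1.7, -0.3, 6.1]
opening: 0.028
```

```bash
python3 m.py
```

```text
22.23 zyaw 11.91 M [0.135 0.329 0.1  ] F [-1.7 -0.3  6.1] [0.5845 0.0015 0.0321] 0.028 q6 78.2 eff6 -0.06
```

Emit:
{"method": "carry_out", "body": {"increments": [[1.5,0,0,0,0,0,20],[1,0,0,0,0,0,20]]}}

```text
time: 22.48
ee_pos: [0.5844, 0.0015, 0.032]
tcp_rot: [-46.6, 90.0, -37.2]
wrist_force: [-2.5, 1.1, 6.6]
opening: 0.0283
```

```bash
python3 m.py
```

```text
22.48 zyaw 9.42 M [0.105 0.399 0.23 ] F [-2.5  1.1  6.6] [0.5844 0.0015 0.032 ] 0.0283 q6 80.7 eff6 0.03
```

Emit:
{"method": "carry_out", "body": {"increments": [[1.5,0,0,0,0,0,20],[1,0,0,0,0,0,20]]}}

```text
time: 22.72
ee_pos: [0.5845, 0.0015, 0.0321]
tcp_rot: [-40.4, 90.0, -33.4]
wrist_force: [-1.5, 0.9, 6.2]
opening: 0.0281
```

```bash
python3 m.py;  python3 -c "
from h import *
im=vision.camera('side');crop('side',im,210,140,100,80,7.5,'s8.png')"
```

```text
22.73 zyaw 6.92 M [0.069 0.357 0.249] F [-1.5  0.9  6.2] [0.5845 0.0015 0.0321] 0.0281 q6 83.2 eff6 0.06
```

View pics/s8.png

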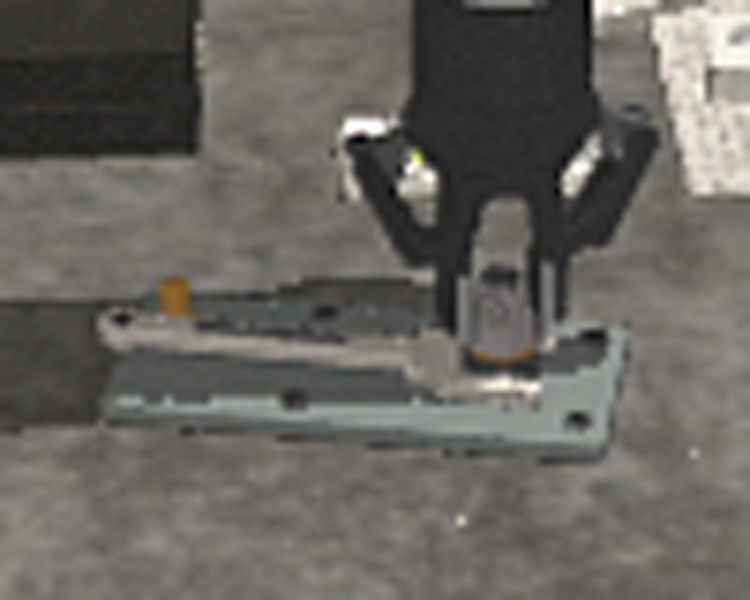

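Emit:
{"method": "carry_out", "body": {"increments": [[1,0,0,0,0,0,20],[1,0,0,0,0,0,20]]}}

```text
time: 23.02
ee_pos: [0.5844, 0.0015, 0.0321]
tcp_rot: [-43.4, 89.9, -38.4]
wrist_force: [-2.8, 0.2, 6.5]
opening: 0.0278
```

```bash
python3 m.py
```

```text
23.02 zyaw 4.94 M [0.136 0.378 0.338] F [-2.8  0.2  6.5] [0.5844 0.0015 0.0321] 0.0278 q6 85.2 eff6 0.09
```

Emit:
{"method": "carry_out", "body": {"increments": [[1,0,0,0,0,0,20],[1,0,0,0,0,0,20]]}}

```text
time: 23.28
ee_pos: [0.5844, 0.0015, 0.0321]
tcp_rot: [-41.9, 90.0, -39.0]
wrist_force: [-0.9, 0.9, 5.7]
opening: 0.0278
```

```bash
python3 m.py
```

```text
23.27 zyaw 2.94 M [0.085 0.4   0.376] F [-0.9  0.9  5.7] [0.5844 0.0015 0.0321] 0.0278 q6 87.2 eff6 0.17
```

Emit:
{"method": "carry_out", "body": {"increments": [[0.8,0,0,0,0,0,20],[0,0,0,0,0,0,20]]}}

```text
time: 23.52
ee_pos: [0.5844, 0.0015, 0.0321]
tcp_rot: [-39.1, 89.9, -36.9]
wrist_force: [-2.2, 0.6, 6.3]
opening: 0.0279
```

```bash
python3 m.py
```

```text
23.52 zyaw 2.16 M [0.086 0.413 0.258] F [-2.2  0.6  6.3] [0.5844 0.0015 0.0321] 0.0279 q6 88.0 eff6 0.4
```

Emit:
{"method": "carry_out", "body": {"increments": [[0.8,0,0,0,0,0,20],[0,0,0,0,0,0,20]]}}

```text
time: 23.78
ee_pos: [0.5844, 0.0015, 0.0321]
tcp_rot: [-43.0, 89.9, -41.6]
wrist_force: [-1.6, -0.3, 5.9]
opening: 0.0281
```

```bash
python3 m.py
```

```text
23.77 zyaw 1.36 M [0.074 0.401 0.377] F [-1.6 -0.3  5.9] [0.5844 0.0015 0.0321] 0.0281 q6 88.8 eff6 0.43
```

```bash
cat > avg.py <<'E'
from h import *
import sys
L=[]
for i in range(8):
    im=vision.camera("side"); o=sensors.get_obs(); L.append(o["torque"][2])
print(np.round(L,3),np.mean(L).round(3)); crop('side',im,210,140,100,80,7.5,sys.argv[1])
E
python3 avg.py s9.png; python3 m.py
```

```text
[0.336 0.302 0.367 0.297 0.282 0.38  0.407 0.339] 0.339
24.18 zyaw 1.37 M [0.066 0.428 0.339] F [-0.9 -0.1  6.8] [0.5844 0.0015 0.0321] 0.0279 q6 88.8 eff6 0.34
```

View pics/s9.png

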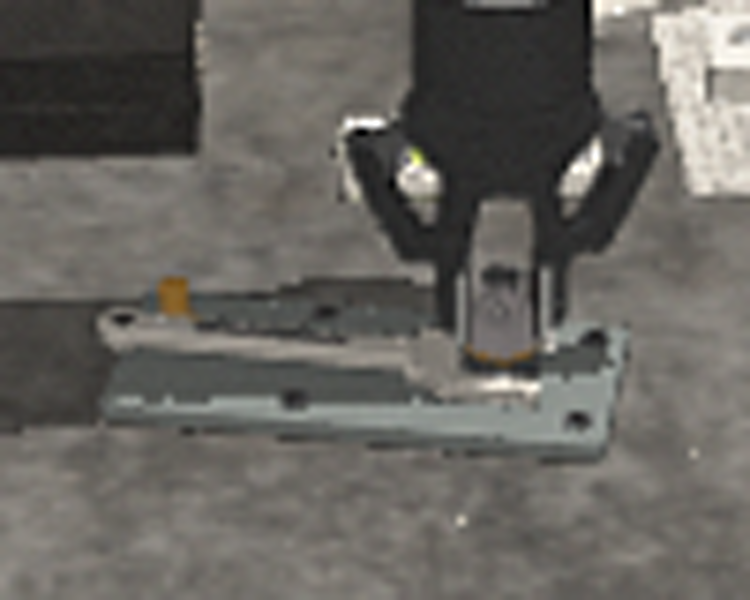

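Emit:
{"method": "carry_out", "body": {"increments": [[1,0,0,0,0,0,20],[0.5,0,0,0,0,0,20],[0,0,0,0,0,0,20]]}}

```text
time: 24.55
ee_pos: [0.5844, 0.0015, 0.0321]
tcp_rot: [-38.7, 89.9, -38.9]
wrist_force: [-1.3, 0.5, 6.7]
opening: 0.0273
```

```bash
python3 avg.py s10.png; python3 m.py
```

```text
[0.437 0.455 0.526 0.424 0.388 0.462 0.454 0.435] 0.447
24.95 zyaw -0.12 M [0.065 0.399 0.435] F [-1.9  0.1  6. ] [0.5844 0.0015 0.0321] 0.0281 q6 90.3 eff6 0.42
```

Emit:
{"method": "carry_out", "body": {"increments": [[0.7,0,0,0,0,0,20],[0.5,0,0,0,0,0,20],[0,0,0,0,0,0,20]]}}

```text
time: 25.32
ee_pos: [0.5844, 0.0015, 0.0321]
tcp_rot: [-38.7, 89.9, -40.0]
wrist_force: [-1.5, 0.3, 6.7]
opening: 0.0279
```

```bash
python3 avg.py s11.png; python3 m.py
```

```text
[0.503 0.445 0.498 0.463 0.48  0.473 0.478 0.457] 0.475
25.73 zyaw -1.32 M [0.02  0.415 0.457] F [-1.4  0.4  6.4] [0.5844 0.0015 0.0321] 0.028 q6 91.5 eff6 0.48
```

Emit:
{"method": "carry_out", "body": {"increments": [[0.5,0,0,0,0,0,20],[0.5,0,0,0,0,0,20],[0,0,0,0,0,0,20]]}}

```text
time: 26.1
ee_pos: [0.5844, 0.0015, 0.0321]
tcp_rot: [-40.7, 90.0, -43.0]
wrist_force: [-2.0, 0.0, 6.7]
opening: 0.028
```

```bash
python3 avg.py s12.png; python3 m.py
```

```text
[0.526 0.461 0.513 0.508 0.525 0.507 0.483 0.538] 0.508
26.5 zyaw -2.31 M [0.036 0.394 0.538] F [-1.7  0.4  5.9] [0.5844 0.0015 0.0321] 0.0277 q6 92.5 eff6 0.52
```

Emit:
{"method": "carry_out", "body": {"increments": [[0,0,0,0,0,0,40],[0,0,0,0,0,0,60],[0,0,0,0,0,0,60],[0,0,0,0,0,0,60],[0,0,0,-15,0,0,60],[0,0,0,-40,0,0,60],[0,0,0,-50,0,0,60],[0,0,0,-50,0,0,60],[0,0,0,0,0,50,60],[0,0,0,0,0,0,60]]}}

```text
time: 27.75
ee_pos: [0.6363, -0.0004, 0.1856]
tcp_rot: [-170.3, 90.0, -172.7]
wrist_force: [-0.7, 0.1, 0.3]
opening: 0.0509
```

```bash
python3 m.py; python3 -c "
from h import *
im=vision.camera('top');cv2.imwrite('pics/topf.png',im[:,:,::-1])
im=vision.camera('side');crop('side',im,210,140,100,80,7.5,'s13.png')"
```

```text
27.75 zyaw -2.36 M [-0.004  0.095 -0.05 ] F [-0.7  0.1  0.3] [ 6.363e-01 -4.000e-04  1.856e-01] 0.0509 q6 92.3 eff6 -0.02
```

View pics/topf.png

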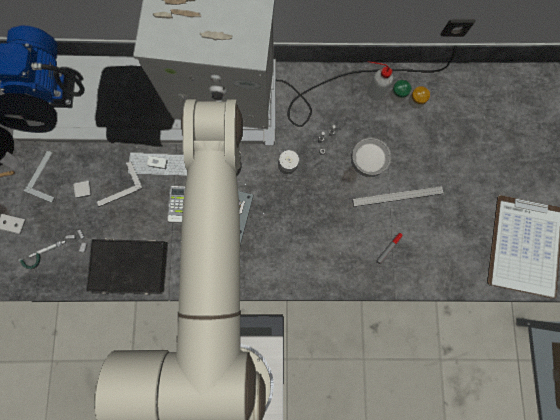

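View pics/s13.png

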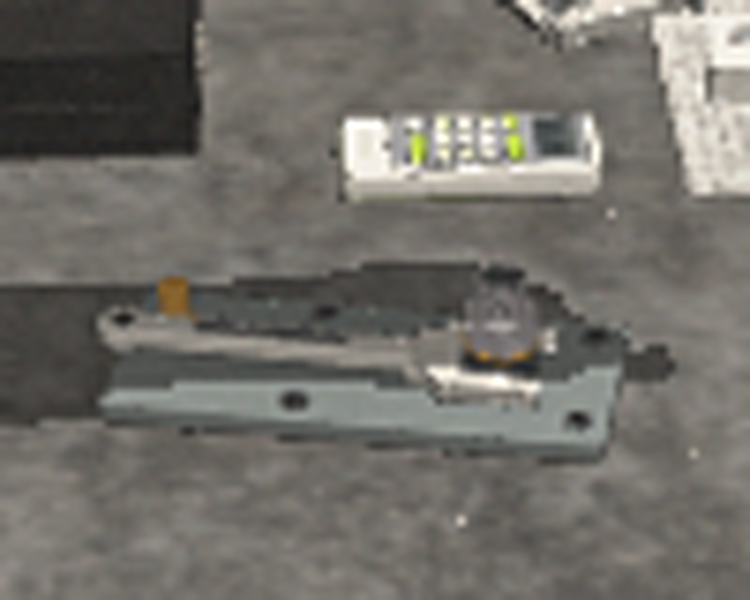

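Emit:
{"method": "carry_out", "body": {"increments": [[0,0,0,-20,-40,-40,60],[0,0,0,0,-45,-20,60],[0,0,0,0,-45,-20,60],[0,0,0,0,-45,-20,60],[0,0,0,0,-40,-20,60],[0,0,0,0,0,0,60]]}}

```text
time: 28.6
ee_pos: [0.5034, -0.212, 0.2076]
tcp_rot: [-34.6, 89.9, -37.2]
wrist_force: [0.5, 0.3, 0.7]
opening: 0.051
```

```bash
python3 m.py; python3 -c "
from h import *
im=vision.camera('top');crop('top',im,205,170,80,90,6.5,'t14.png')"
```

```text
28.6 zyaw -2.55 M [ 0.028 -0.015 -0.016] F [0.5 0.3 0.7] [ 0.5034 -0.212   0.2076] 0.051 q6 69.7 eff6 -0.54
```

View pics/t14.png

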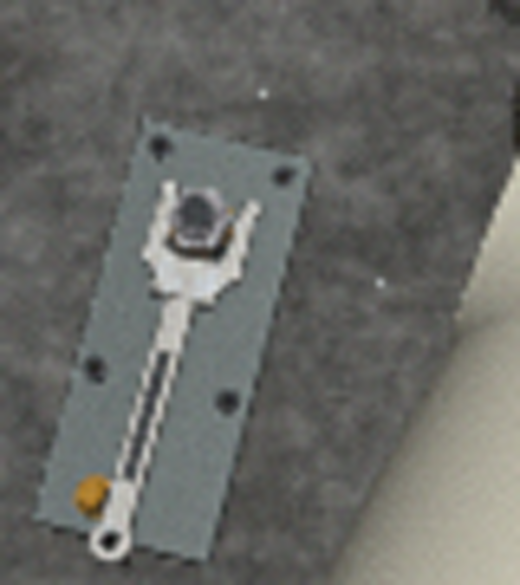

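```bash
python3 -c "
from workcell import job_done
print(job_done())"
```

```text
the job is handed in; nothing more can be done
None
```

The job is handed in. The two nuts are locked and the spanner is still on the lower nut, but there was no verdict to confirm it.

- **Spanner:** I slid it along the plate onto the lower nut. One prong touched the nut at about 6 N on the way in, so I backed off 2 mm, shifted it 1 mm sideways and went on until the jaw met the nut. I then backed off about 1 mm and let go.
- **Tightening:** I turned the upper nut about 68° clockwise. The last wrist torque averaged 0.51 N m, from single readings of 0.46 to 0.54. After that I released the nut and moved clear.
- **Last pictures:** The jaw is on the lower nut, the handle rests against the peg, and the timer, marker and tin look unmoved. The job took about 29 s of the 69 s allowed.

**What I could not confirm:**
- I never read `jam_washer` or `set_nut`. Tightness rests on the wrist torque. The lower nut's turn rests on the pictures, which show only a small swing of the handle up to the peg.
- The two cameras disagreed by about 4 mm sideways on where the plate is. I used the mean and corrected it by contact.
- The fingers read about 2 mm too narrow on both the spanner and the nut.
- The torque rose more slowly over the last 2° than before, possibly from slight give in the grip.

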